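# Unblock the tipping bin of the toy-tool station

### The arm

A 6-joint arm with a two-finger parallel gripper is mounted at the origin on the work surface. World frame = base frame: x ahead of the robot, y to its left, z up, the work surface at z = 0. Lengths are in mm, angles in rad, forces in N, time in s.
With the tool pointing down it reaches from about 350 to 775 mm from the base axis. Payload 7.3 kg.
Tool frame: the origin (TCP) lies at the very end of the fingers, on their centre line; the grasp point (between the pads) lies 19 mm behind it; z points along the fingers, y is the line along which they close (so a half turn about z gives the same grasp; the last joint's range is limited). The gripper opens to 92 mm and grips with 3 to 60 N. Pads are 19 mm wide; open, the fingers measure 130 mm over their backs; the gripper's body (75 mm by 190 mm) begins 47 mm behind the grasp point.
Start: joints at [1.189, 0.342, 1.524, -0, 1.275, -0.146], TCP at [122.636, 510.498, 192.541] pointing down, gripper open.
Joint ranges: [-2.53, 2.53], [-0.77, 2.02], [0.04, 2.7], [-1, 4.14], [0.28, 2.66], [-3.11, 3.11]. Speed limits (rad/s): [2.57, 2.57, 3.14, 3.14, 3.14, 3.14].

### API

Orientations are given as [roll, pitch, yaw] about the fixed x, y, z axes, in that order (R = Rz(yaw) Ry(pitch) Rx(roll)).
In Python, from plant import get_obs, optics, ticket, finder gives the robot as it stands.
- The arm moves only by the tool send_rows, never from a script. Its arguments are lists of equal length, an entry for each row: "offset": the shift along the tool's x, y, z scaled (see below), a list of three; "delta_rot": the turn, a rotation vector about the tool's x, y, z scaled (see below), a list of three. In form: {"offset": [[dx, dy, dz], ...], "delta_rot": [[rx, ry, rz], ...]}. A call has 1 to 8 rows; each row is the pose to reach, as a shift and turn from the pose commanded when the call began, along the tool's axes at that moment, turning the shorter way round; what a row does not reach only later rows make up. The controller multiplies each number of a shift by 120 mm and each number of a turn by 360 degrees. A row lasts 1/8 s, in which the tool goes at most 62.5 mm and 10.7 degrees, less where a joint would pass 70% of its speed; a pose out of reach is approached as far as the arm can. A call with a number of a shift or a turn outside -1 to 1 is refused whole. A call with a gripper value outside its range is refused whole. "grip" is the opening, from 0 (shut) to 1 (fully open), set as the call begins (left out, the last holds). The fingers move at their own pace and stop on an object; the grip force is fixed at half the most. Time passes only in rows, so rows that repeat a pose let the fingers close. It gives the time, the measured TCP pose, the force, the opening and the grip force at its end, in the units of the state.
- get_obs(): the state, without advancing time (a new reading comes with each control period).
- optics.capture(name): name is "scene" or "top"; returns the picture (384x512x3 uint8, red, green, blue); there is no depth.
- optics.get_calibration(name): a dict with "fx", "fy", "cx", "cy" (pixels), "k1" (the pictures are not rectified: a ray, as slopes to the right and down, at radius r is drawn at 1 + k1 r^2 times it, then the intrinsics apply), "world_from_camera" (4x4, takes a point from camera to world coordinates). Camera axes: x right, y down, z forward; pixel columns grow to the right and rows downward; lengths in mm; the calibration is good to about 2 mm. A picture is of the moment at which its call begins. get_calibration takes no time and is no camera call.
- ticket.close_job(): hands the job in; it is judged then, once.
Trained networks look in the newest picture that a camera, given by its name, has taken for a name from the list of things; names that differ only in an ending like _2 or _b are one class to them, and where a whole thing is asked for, a point or a joint stands for the part that bears it (a point fixed in the world has none). Each returns a list of dicts, best first, with "confidence" (0 to 1); they miss things now and then, are a little off and sometimes report something else, mostly with a low value. They report only what shows in the picture. A call takes as long as a camera call.
- finder.boxes_of(target, camera): "box" ([left, top, right, bottom] in pixels, round what is visible of it).
- finder.silhouettes(target, camera): "region" (384x512 bool, what is visible of it) and "box" ([left, top, right, bottom] in pixels, round what is visible of it).
- finder.pinpoint(target, camera): "uv" ([column, row] in pixels: a listed point, or the origin of a listed thing).
The state is a dict: "time": time; "joint_positions": joint angles; "dq": joint speeds; "tau": joint torques, N m; "tool_pos": TCP position; "tcp_rot": TCP orientation; "contact_force": force on the tool from outside, world axes, zero at the start; "moment": the same for the moment, N m; "grip_width": finger opening in mm; "finger_force": force on a finger pad.
Only numpy, scipy, OpenCV 4.12 (cv2) and the standard library are available. Lean on these libraries where they do the work, as an engineer would, in place of code of your own. Each camera call takes 0.05 s, during which the arm holds its last target. There are 200 camera calls.

### The job

The toy hammer has been left under the tipping bin and props it up. Draw it out, hang it on the empty pair of big pegs of the sloping board, head resting against the pegs and handle down between them, and then swing the wooden lever all the way over so that the bin tips both rollers out into the tray. Use gentle forces and leave the other things where they are.

Things in the scene. Friction and masses are not known exactly. Their poses are not given: they have to be found in the camera images.
- station: Fixed birch base. Origin on the table below the bin's front lip; x points from the robot side into the station, y left, z up. Tray in front of the bin: floor 4 mm above the table, x -180 to 0 mm, inner width 200 mm, rim 10 mm thick with its top 24 mm above the table. Board posts at x = 105 and 235, y = +-126 mm.
- rail_mid (a point): Middle of the fixed guard rail, a 14 mm dowel along station y between posts at y = +-105 mm. It passes over the tray at station x = -10 mm, its axis 110 mm above the table. The hammer must be drawn out under it towards the robot; an upright gripper cannot work beneath it, one tilted 30 to 40 degrees back towards the robot can.
- bin: Birch tipping bin, 110 mm long, 160 mm wide, walls 40 mm, open at the front. Origin on its rear axle (along y), at (110, 0, 38) mm of the station. At rest it leans back 0.12 rad, front lip 51 mm above the table; the lever (0.39 rad per rad) tips it to 0.23 rad forward, lip 13 mm above the table. The hammer under it stops it half way.
- lever: Wooden lever right of the bin. Origin on its hinge axis (along station y) at (50, -200, 48) mm of the station; z points along the shaft to the knob. It starts leaning 0.33 to 0.45 rad towards the robot and swings in the station's x-z plane to its end stop, 0.45 rad away from the robot. It is stiff (3 to 5 N at the knob), stays where it is left, and drives the bin.
- lever_tip (a point): Centre of the lever's ball knob, 28 mm diameter, 90 mm from the lever's hinge axis; the shaft below is 14 x 16 mm.
- hammer: Wooden toy hammer, 110 g, flat. Origin on its underside where head meets handle; x out of the head, z up. Handle x -110 to 0 mm, 20 mm wide, 26 mm high. Head x 0 to 28 mm, 80 mm wide (y), 30 mm high. Centre of mass near x = -24 mm. At the start the head lies on the tray floor under the bin; the last 50 to 70 mm of the handle stick out.
- pegboard: Fixed peg board above the bin, sloping 30 degrees. Origin on its face midway between the two big pegs; x up the slope, y left, z out of the face. Board x -75 to 125, y +-145 mm. Big pegs at x 0, y +-23 mm: 12 mm thick, 36 mm tall. Hung properly, the hammer's axes are along the board's and its origin is at x = 6, y = 0, z = 0 mm. Wrench at y = 100, spatula at y = -100 mm.
- roller1: Plain wooden roller, 28 mm diameter, 60 mm long along its y axis, in the bin; origin at its centre.
- roller2: The second, same roller, in front of the first in the bin.
- wrench: Green plastic toy wrench, 118 mm long, hung on the board at the left. Leave it. Origin on its underside where handle meets jaw.
- spatula: Aluminium mini spatula with a wooden handle, 140 mm long, hung on the board at the right. Leave it. Origin on its underside where handle meets blade.
- screwdriver: Yellow toy screwdriver, 140 mm long, on the table. Leave it. Origin on the underside at the root of the blade.
- toy_nut: Round wooden toy nut, 56 mm across, 20 mm high, on the table. Leave it. Origin at the centre of its underside.
- beaker: White cup, 70 mm across, 85 mm high, on the table. Leave it. Origin at the centre of its underside.
- block: Wooden block, 50 mm, on the table. Leave it. Origin at the centre of its underside.

How it is judged (in metres and radians):
On the way, in this order (a step that is already met when the one before it is completed fails the run):
1. The hammer is drawn out, hung on the two big pegs of the board and let go, while the bin is not yet tipped (lever not yet past upright) (x of hammer in the frame of pegboard between 0.001 and 0.011 m and y of hammer in the frame of pegboard between -0.012 and 0.012 m and z of hammer in the frame of pegboard between -0.004 and 0.006 m and angle between the x axis of hammer and the x axis of pegboard, either way round below 0.12 rad and angle between the z axis of hammer and the z axis of pegboard, either way round below 0.12 rad and contact force between the fingers and hammer below 0.2 N and linear speed of hammer below 0.03 m/s and x of lever_tip in the frame of station below 0.05 m), for 0.3 s.
2. The lever is swung fully over and both rollers lie in the tray (x of lever_tip in the frame of station above 0.0835 m and x of roller1 in the frame of station between -0.185 and 0.012 m and y of roller1 in the frame of station between -0.105 and 0.105 m and z of each of roller1, roller2 in the frame of station below 0.032 m and x of roller2 in the frame of station between -0.185 and 0.012 m and y of roller2 in the frame of station between -0.105 and 0.105 m), for 0.2 s.
At the end, for the whole second after the job is handed in: Hammer let go and at rest on the board face (within 6 mm), handle down between the big pegs (12 mm sideways, 0.12 rad), head within 5 mm of touching both pegs; lever over to within 0.06 rad (5 mm at the knob) of its end stop; both rollers out of the bin, lying in the tray (all of step 2 and x of hammer in the frame of pegboard between 0.001 and 0.011 m and y of hammer in the frame of pegboard between -0.012 and 0.012 m and z of hammer in the frame of pegboard between -0.004 and 0.006 m and angle between the x axis of hammer and the x axis of pegboard, either way round below 0.12 rad and angle between the z axis of hammer and the z axis of pegboard, either way round below 0.12 rad and contact force between the fingers and hammer below 0.2 N and linear speed of hammer below 0.03 m/s).
It fails at once if The hammer is pressed against the peg board or its pegs with more than 50 N (contact force between hammer and pegboard above 50 N).
It fails at once if The lever is pushed with more than 25 N (contact force between any of the arm, the fingers and lever above 25 N).
It fails at once if The bin itself is pushed by the robot with more than 8 N instead of being worked by the lever (contact force between any of the arm, the fingers and bin above 8 N).
It fails at once if The wrench, the spatula, the screwdriver, the toy nut, the cup or the block is moved by more than 25 mm (distance of any of wrench, spatula, screwdriver, toy_nut, beaker, block from where it was at the start of the episode above 0.025 m).
It also fails if it takes over 72 s, if anything falls off the work surface, if the arm or the gripper's body presses on something with over 40 N, if the wrist force passes 120 N, or if a joint passes its speed limit or range.

## Working session

There is one attempt and no reset: what is moved stays moved. The work goes in short steps, Python scripts to look and compute and a tool call to move; the robot and the scene stay as the last step left them, time stands still between calls to the robot, and variables do not carry over. Pictures are saved under pics/ and viewed, at most 10 in all, crops included, and the job is handed in when it is done.

Besides the shell and the picture viewer there is one more tool, called as name(argument=value, ...) on one line, values as JSON. send_rows: Moves the arm, as the interface text tells. Its arguments: {"type":"object","properties":{"offset":{"type":"array"},"delta_rot":{"type":"array"},"grip":{"type":"number"}},"required":["offset","delta_rot"]}

```bash
mkdir -p pics; ls; cat > h.py <<'E'
import numpy as np,cv2
from plant import get_obs,optics,ticket,finder
def cal(n):
    c=optics.get_calibration(n);return c,np.array(c["world_from_camera"],float)
def proj(P,n):
    c,T=cal(n);p=(np.atleast_2d(P)-T[:3,3])@T[:3,:3];s=p[:,:2]/p[:,2:];s=s*(1+c["k1"]*(s**2).sum(1,keepdims=True))
    return s*[c["fx"],c["fy"]]+[c["cx"],c["cy"]]
def ray(uv,n):
    c,T=cal(n);d=(np.array(uv,float)-[c["cx"],c["cy"]])/[c["fx"],c["fy"]];s=d.copy()
    for _ in range(20): s=d/(1+c["k1"]*(s@s))
    v=T[:3,:3]@np.r_[s,1];return T[:3,3],v/np.linalg.norm(v)
def onz(uv,n,z):
    o,v=ray(uv,n);return o+v*(z-o[2])/v[2]
def tri(a,b):
    o1,v1=ray(a,"scene");o2,v2=ray(b,"top")
    A=np.c_[v1,-v2];t=np.linalg.lstsq(A,o2-o1,rcond=None)[0];p,q=o1+v1*t[0],o2+v2*t[1]
    return (p+q)/2,np.linalg.norm(p-q)
E
python3 - <<'E'
from h import *
np.set_printoptions(precision=1,suppress=True)
ims=[optics.capture(n) for n in("scene","top")]
cv2.imwrite("pics/a.png",cv2.cvtColor(ims[0],cv2.COLOR_RGB2BGR));cv2.imwrite("pics/b.png",cv2.cvtColor(ims[1],cv2.COLOR_RGB2BGR))
for n in("scene","top"): print(cal(n)[1][:3,3],cal(n)[1][:3,2])
for t in["station","rail_mid","bin","lever","lever_tip","hammer","pegboard","roller1","wrench","spatula","screwdriver","toy_nut","beaker","block"]:
    r={}
    for n in("scene","top"):
        l=finder.pinpoint(t,n)
        if l:r[n]=np.array(l[0]["uv"]);print(t,n,r[n],l[0]["confidence"])
    if len(r)==2:print("   ",*tri(r["scene"],r["top"]))
print(get_obs())
E
```

```text
pics
[ 378.9 1074.  1044.7] [ 0.1 -0.8 -0.6]
[ 522.5  -18.6 1258.9] [ 0.1  0.  -1. ]
station scene [269.4 229.7] 0.91
station top [232.4 182.6] 0.33
    [574.   44.8  16.2] 101.6636416050298
rail_mid scene [273.5 206.6] 0.73
rail_mid top [241.4 221.5] 0.73
    [516.   20.7  96.9] 1.8342194617435017
bin scene [236.8 219. ] 0.94
bin top [234.1 175.6] 0.92
    [637.8  41.   40.8] 8.687353312215496
lever scene [250.4 181.6] 0.48
lever top [308.3 183.2] 0.49
    [ 622.6 -159.7   43.1] 7.426035209298768
lever_tip scene [262.9 162. ] 0.66
lever_tip top [313.1 195.3] 0.5
    [ 581.  -160.8  136.3] 0.15799122773653387
pegboard scene [222.1 193.1] 0.93
pegboard top [228.6 158.6] 0.84
    [674.6  49.7 153.6] 1.85610160280228
roller1 scene [251.4 214.3] 0.69
roller1 top [232.1 183.8] 0.64
    [600.4  43.6  72.3] 33.53636249355268
wrench scene [210.2 208.4] 0.71
wrench top [181.5 154.7] 0.95
    [681.  161.6 186.9] 2.107834661735621
spatula scene [217.1 165.8] 0.62
spatula top [264.3 141.1] 0.71
    [711.2 -39.  191. ] 2.197530211251025
screwdriver scene [266.2 228.7] 0.64
screwdriver top [130.8 254.9] 0.51
    [472.5 269.2 246.8] 54.61737217125799
toy_nut scene [236.2 308.1] 0.66
toy_nut top [120.6 204.4] 0.64
    [567.  361.4   8.3] 1.4746309641364002
block scene [301.1 153.5] 0.65
block top [400.4 233. ] 0.63
    [ 473.2 -413.4   12.7] 16.756999218176976
{'time': 1.5, 'joint_positions': array([ 1.2,  0.3,  1.5,  0. ,  1.3, -0.1]), 'dq': array([ 0.,  0., -0., -0.,  0., -0.]), 'tau': array([  0. , -43.1, -24.4,   0.1,   0. ,  -0. ]), 'tool_pos': array([122.6, 510.5, 192.5]), 'tcp_rot': array([3.1, 0. , 2.9]), 'contact_force': array([ 0.2, -0.4,  0.1]), 'moment': array([ 0.,  0., -0.]), 'finger_force': 0.0, 'grip_width': 91.77674567352254}
```

View pics/a.png

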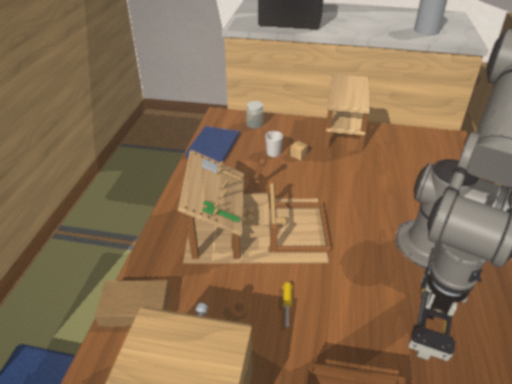

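View pics/b.png

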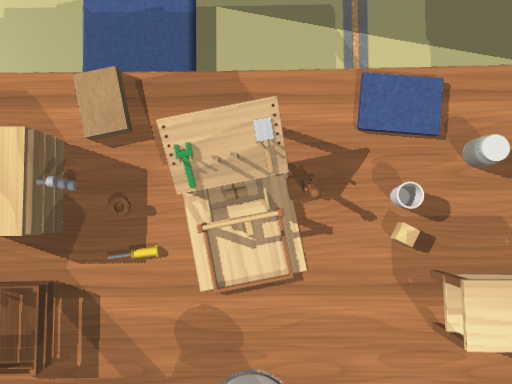

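The scene picture shows the station around (255,220), board at (212,195), and lever near (270,190). The top picture shows the board at (222,145), rail (200,228)–(281,213), handle end near (249,232), knob (313,193).

```bash
python3 - <<'E'
from h import *
a=cv2.imread("pics/a.png")[140:270,175:335];b=cv2.imread("pics/b.png")[90:300,150:330]
cv2.imwrite("pics/a2.png",cv2.resize(a,(800,650-50),interpolation=cv2.INTER_CUBIC) if 0 else cv2.resize(a,None,fx=4.5,fy=4.5,interpolation=cv2.INTER_CUBIC))
cv2.imwrite("pics/b2.png",cv2.resize(b,None,fx=2.85,fy=2.85,interpolation=cv2.INTER_CUBIC))
E
```

```text
(no output)
```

View pics/a2.png

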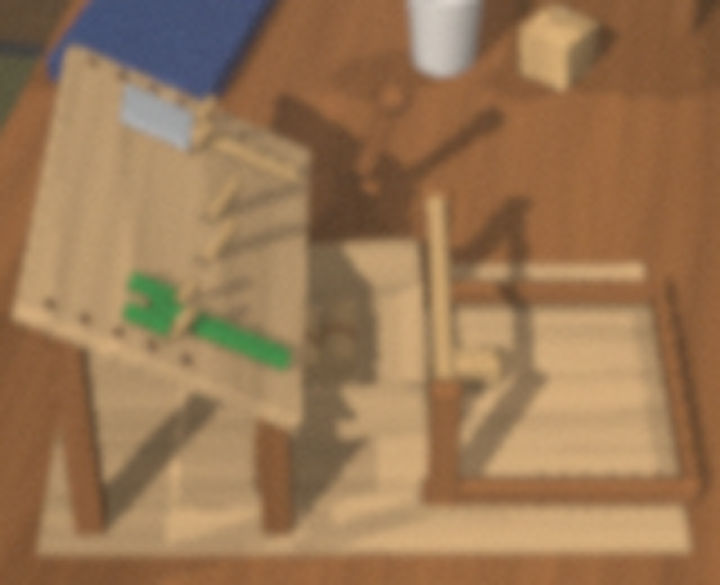

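View pics/b2.png

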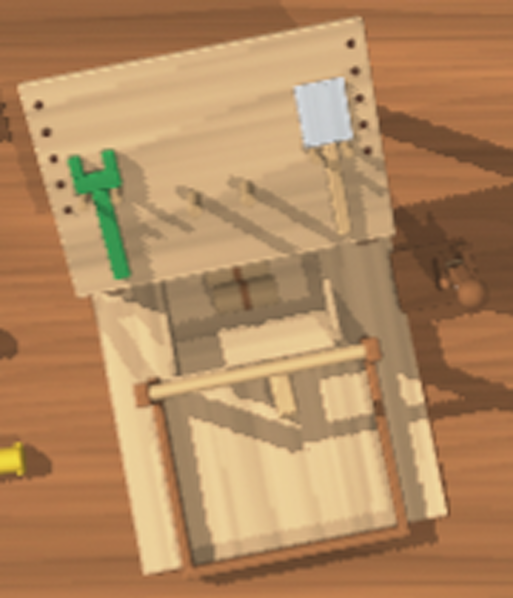

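The crops show the hammer's handle end at top crop (287,412), i.e. about (251,234) in the top picture. The rail posts are at (202,227) and (280,212), the peg shafts near (215,158) and (236,156), and the board corners are clear in both views.

```bash
cat > fit.py <<'E'
from h import *
from scipy.optimize import least_squares
t=lambda u,v:np.array([u/2.85+150,v/2.85+90]); s=lambda u,v:np.array([u/4.5+175,v/4.5+140])
B=lambda x,y,z=0:("b",x,y,z)
S=lambda x,y,z:("s",x,y,z)
ob=[("top",S(-10,105,117),t(148,392)),("top",S(-10,-105,117),t(372,348)),("top",S(-190,110,24),t(188,572)),("top",S(-190,-110,24),t(407,528)),
("top",B(-75,145),t(80,296)),("top",B(-75,-145),t(392,236)),("top",B(125,145),t(20,85)),("top",B(125,-145),t(360,18)),
("scene",B(125,-145),s(70,50)),("scene",B(-75,-145),s(310,153)),("scene",B(125,145),s(15,312)),("scene",B(-75,145),s(302,415)),
("scene",S(-190,110,24),s(697,485)),("scene",S(-190,-110,24),s(665,283)),
("top",B(0,0),np.array([228.6,158.6])),("scene",B(0,0),np.array([222.1,193.1])),
("top",S(-10,0,110),np.array([241.4,221.5])),("scene",S(-10,0,110),np.array([273.5,206.6])),("top",S(110,0,38),np.array([234.1,175.6])),("scene",S(110,0,38),np.array([236.8,219.]))]
c30,s30=np.cos(np.pi/6),.5
def st(p,X): # station->world
    c,n=np.cos(p[2]),np.sin(p[2]);return np.array([p[0]+c*X[0]-n*X[1],p[1]+n*X[0]+c*X[1],X[2]])
def b2s(p,X): return np.array([p[3]+c30*X[0]-s30*X[2],X[1],p[4]+s30*X[0]+c30*X[2]])
def W(p,f): return st(p,f[1:]) if f[0]=="s" else st(p,b2s(p,f[1:]))
E
python3 - <<'E'
from fit import *
np.set_printoptions(precision=3,suppress=True)
f=lambda p:np.concatenate([proj(W(p,F),n)[0]-uv for n,F,uv in ob])
r=least_squares(f,[520,20,.19,150,150],loss="soft_l1",x_scale=[10,10,.1,10,10])
print(r.x);np.save("p.npy",r.x);print(f(r.x).reshape(-1,2))
p=r.x
# peg checks
for y in(23,-23):
  for n in("top","scene"):print(n,y,[proj(W(p,B(0,y,z)),n)[0] for z in(0,36)])
ims={n:optics.capture(n) for n in("scene","top")}
for n in("scene","top"):
    for l in finder.silhouettes("hammer",n)[:2]:
        m=l["region"];print(n,l["confidence"],l["box"],m.sum())
        np.save(f"ham_{n}_{l['confidence']:.2f}.npy",m)
        for v in np.unique(np.where(m)[0]): print(v,np.where(m[v])[0][[0,-1]],end=" ")
    print()
    print(finder.pinpoint("hammer",n)[:2])
E
```

```text
[530.2    23.837   0.183 149.64  155.525]
[[-1.769  0.59 ]
 [ 0.586  0.168]
 [-1.258  2.464]
 [ 1.34   2.334]
 [-0.097  0.821]
 [ 1.651  0.089]
 [ 0.219  0.638]
 [ 1.49   0.551]
 [-0.109 -0.778]
 [-0.644  0.142]
 [ 0.371 -0.257]
 [-0.867  2.059]
 [-0.273 -0.53 ]
 [-1.307 -1.67 ]
 [-0.709 -1.545]
 [-0.682 -0.242]
 [-0.66  -1.317]
 [-1.591 -2.941]
 [-0.749  1.467]
 [-1.635  1.039]]
top 23 [array([218.815, 158.832]), array([219.121, 164.357])]
scene 23 [array([220.982, 197.623]), array([226.348, 189.87 ])]
top -23 [array([236.965, 155.277]), array([237.815, 160.696])]
scene -23 [array([221.842, 188.213]), array([227.084, 180.525])]
scene 0.4 [274.6, 219.2, 286.6, 225.4] 56
218 [279 280] 219 [277 285] 220 [276 285] 221 [276 285] 222 [277 285] 223 [277 285] 224 [278 284] 
[]

[]
```

```bash
python3 - <<'E'
from fit import *
p=np.load("p.npy");k=5.5
a=cv2.imread("pics/a.png");b=cv2.imread("pics/b.png")
def crop(im,n,x0,y0,x1,y1):
    o=cv2.resize(im[y0:y1,x0:x1],None,fx=k,fy=k,interpolation=cv2.INTER_CUBIC)
    for y in(23,-23):
        for z,c in((0,(0,0,255)),(36,(255,0,0))):
            q=proj(W(p,B(0,y,z)),n)[0];cv2.circle(o,tuple(int(v) for v in (q-[x0,y0]+.5)*k),2,c,-1)
    for X in((-10,0,110),(0,-40,51),(0,40,51),(0,80,51),(0,-80,51)):
        q=proj(W(p,S(*X)),n)[0];cv2.circle(o,tuple(int(v) for v in (q-[x0,y0]+.5)*k),2,(0,200,0),-1)
    return o
A=crop(b,"top",205,140,260,245);C=crop(a,"scene",205,170,290,240)
o=np.zeros((A.shape[0],A.shape[1]+C.shape[1],3),np.uint8);o[:,:A.shape[1]]=A;o[:C.shape[0],A.shape[1]:]=C;cv2.imwrite("pics/c.png",o);print(o.shape)
E
```

```text
(578, 770, 3)
```

View pics/c.png

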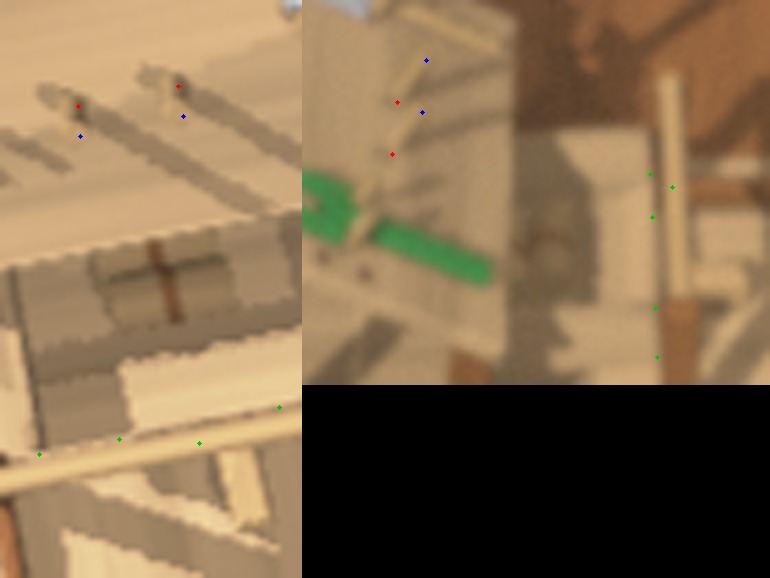

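The pegs appear within about 3 mm of the model. The handle's top end is at roughly (250.3,234.6) in the top picture and lies along the station axis, within 1–2°.

```bash
cat > plan.py <<'E'
from fit import *
from scipy.spatial.transform import Rotation as Rn
p=np.load("p.npy");Rs=Rn.from_euler("z",p[2])
def s2w(X): return st(p,X)
def w2s(X): return Rs.inv().apply(np.array(X)-[p[0],p[1],0])
def Rt(th,yaw=0): # th deg: tilt back towards robot
    a=np.radians(th);z=np.array([np.sin(a),0,-np.cos(a)]);y=np.array([0,1.,0]);return Rs*Rn.from_euler("z",yaw)*Rn.from_matrix(np.c_[np.cross(y,z),y,z])
def plan(pts,cur=None):
    "pts: (station TCP xyz, tilt deg[, yaw rad])"
    o=get_obs();c=np.array(o["tool_pos"]);R=Rn.from_euler("xyz",o["tcp_rot"])
    if cur: c,R=s2w(cur[0]),Rt(*cur[1:])
    print("now",np.round(w2s(c),1),"t",o["time"])
    for q in pts:
        d=R.inv().apply(s2w(q[0])-c)/120;r=(R.inv()*Rt(*q[1:])).as_rotvec()/(2*np.pi)
        print(q,np.round(d,4).tolist(),np.round(r,4).tolist())
E
python3 - <<'E'
from plan import *
np.set_printoptions(precision=1,suppress=True)
k=5.5
e=w2s(onz(np.array([252,523])/k+[205,140]-.5,"top",30));u=w2s(onz(np.array([235,452])/k+[205,140]-.5,"top",30))
print(e,u,np.arctan2((u-e)[1],(u-e)[0]))
h=20
es=w2s(onz(np.array([[745-302+0,280]])[0]/k+[205,170]-.5,"scene",30));print("scene end left-top corner?",es)
plan([((-150,-10,180),0),((-130,e[1],120),35)])
E
```

```text
[-53.2 -15.4  30. ] [-17.1 -13.9  30. ] 0.043491637954169216
scene end left-top corner? [-55.8  -6.3  30. ]
now [-312.   552.8  192.5] t 1.8
((-150, -10, 180), 0) [-3.1421, -3.7348, 0.104] [0.0, 0.0, -0.0667]
((-130, np.float64(-15.440384240603935), 120), 35) [-3.3128, -3.7085, 0.604] [-0.0204, -0.0958, -0.0646]
```

send_rows(offset=[[-0.8,-0.93,0],[-0.8,-0.93,0],[-0.8,-0.93,0],[-0.8,-0.93,0]], delta_rot=[[0,0,0],[0,0,0],[0,0,0],[0,0,0]], grip=0.6)

```text
time: 2.3
tool_pos: [190.5, 378.8, 192.9]
tcp_rot: [3.141, 0.0, 2.903]
contact_force: [-0.1, 1.3, 0.4]
grip_width: 57.8
finger_force: 0.0
```

send_rows(offset=[[-0.8,-0.93,0],[-0.8,-0.93,0],[-0.8,-0.93,0],[-0.8,-0.93,0]], delta_rot=[[0,0,0],[0,0,0],[0,0,0],[0,0,0]])

```text
time: 2.8
tool_pos: [257.8, 248.8, 192.8]
tcp_rot: [3.141, 0.0, 2.903]
contact_force: [-0.3, -0.1, -0.4]
grip_width: 55.2
finger_force: 0.0
```

send_rows(offset=[[-0.8,-0.93,0],[-0.8,-0.93,0],[-0.8,-0.93,0],[-0.8,-0.93,0]], delta_rot=[[0,0,0],[0,0,0],[0,0,0],[0,0,0]])

```text
time: 3.3
tool_pos: [325.2, 118.1, 192.5]
tcp_rot: [3.141, -0.0, 2.904]
contact_force: [-0.2, -0.1, 0.8]
grip_width: 55.0
finger_force: 0.0
```

send_rows(offset=[[-0.75,-0.92,0],[-0.75,-0.92,0],[-0.75,-0.92,0],[-0.75,-0.92,0],[-0.75,-0.92,0]], delta_rot=[[0,0,-0.0667],[0,0,-0.0667],[0,0,-0.0667],[0,0,-0.0667],[0,0,-0.0667]])

```text
time: 3.92
tool_pos: [385.9, -8.8, 192.3]
tcp_rot: [3.14, -0.001, -2.958]
contact_force: [-1.1, 0.0, 0.4]
grip_width: 54.9
finger_force: 0.0
```

```bash
python3 - <<'E'
from plan import *
y=-15;f=0.04
plan([((-120,-17,90),35,f),((-76,-16,13),35,f)])
plan([((-76,-16,13),35,f),],cur=((-120,-17,90),35,f))
E
```

```text
now [-147.8   -5.8  192.3] t 3.925
((-120, -17, 90), 35, 0.04) [-0.2325, -0.0942, 0.852] [-0.0018, -0.0973, -0.0062]
((-76, -16, 13), 35, 0.04) [-0.5996, -0.0866, 1.4934] [-0.0018, -0.0973, -0.0062]
now [-120.  -17.   90.] t 3.925
((-76, -16, 13), 35, 0.04) [0.0677, -0.0063, 0.736] [0.0, 0.0, 0.0]
```

```bash
python3 - <<'E'
from plan import *
f=0.04
plan([((-90,-16,97),35,f)])
E
```

```text
now [-147.8   -5.8  192.3] t 3.925
((-90, -16, 97), 35, 0.04) [-0.4825, -0.0858, 0.7935] [-0.0018, -0.0973, -0.0062]
```

send_rows(offset=[[-0.16,-0.03,0.2],[-0.32,-0.06,0.5],[-0.48,-0.086,0.79],[-0.48,-0.086,0.79],[-0.48,-0.086,0.79],[-0.48,-0.086,0.79]], delta_rot=[[-0.0006,-0.03,-0.002],[-0.0012,-0.06,-0.004],[-0.0018,-0.0973,-0.006],[-0.0018,-0.0973,-0.006],[-0.0018,-0.0973,-0.006],[-0.0018,-0.0973,-0.006]])

```text
time: 4.68
tool_pos: [447.8, -1.4, 117.0]
tcp_rot: [3.14, 0.581, -2.927]
contact_force: [-0.3, -0.6, 0.3]
grip_width: 55.4
finger_force: 0.0
```

```bash
python3 - <<'E'
from plan import *
f=0.04
a=optics.capture("scene");b=optics.capture("top");k=5
A=cv2.resize(b[190:270,205:285],None,fx=k,fy=k,interpolation=2);C=cv2.resize(a[180:260,250:330],None,fx=k,fy=k,interpolation=2)
cv2.imwrite("pics/d.png",cv2.cvtColor(np.hstack([A,C]),cv2.COLOR_RGB2BGR))
print(get_obs()["tcp_rot"])
plan([((-60,-15.5,54),35,f),((-30,-15,11),35,f)])
E
```

```text
[-3.1385427   0.58259265 -2.92143869]
now [-84.5 -10.9 117.9] t 4.775
((-60, -15.5, 54), 35, 0.04) [0.1239, -0.0444, 0.5566] [-0.0008, -0.0045, -0.0004]
((-30, -15, 11), 35, 0.04) [0.1123, -0.0481, 0.9933] [-0.0008, -0.0045, -0.0004]
```

View pics/d.png

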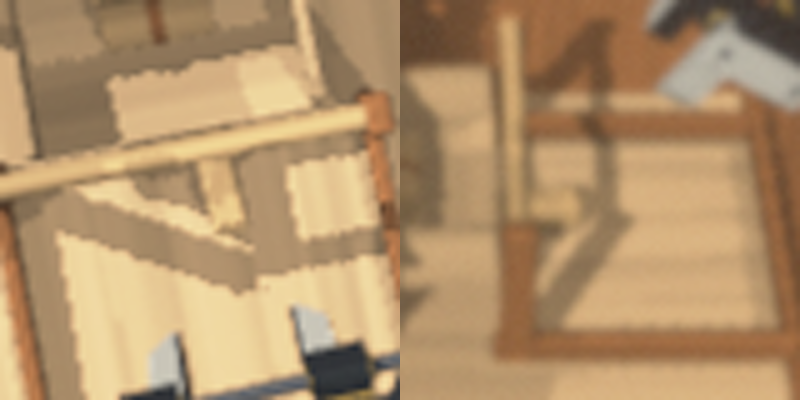

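Fingertips at top crop (168,340) and (305,315) straddle the handle's line. The handle end is at about (238,228).

```bash
python3 - <<'E'
from plan import *
o=get_obs();R=Rn.from_euler("xyz",o["tcp_rot"]).as_matrix();t=o["tool_pos"]
for s in(-1,1):
    q=proj(t+s*R[:,1]*o["grip_width"]/2,"top")[0];print(q,(q+.5-[205,190])*5)
    q=proj(t+s*R[:,1]*o["grip_width"]/2,"scene")[0];print("sc",(q+.5-[250,180])*5)
E
```

```text
[261.0978636  245.88330068] [282.98931801 281.91650339]
sc [223.23080398  72.26624329]
[239.77077904 250.84649574] [176.3538952  306.73247872]
sc [232.33685734 128.82791097]
```

```bash
python3 - <<'E'
from plan import *
t=np.array([122.6,510.5,192.5]);R=Rn.from_euler("xyz",[3.141,0,2.903]).as_matrix()
for d in(0,20):
  for s in(-1,0,1): print(d,s,proj(t+s*R[:,1]*46-d*R[:,2],"scene")[0])
a=cv2.imread("pics/a.png")[325:380,400:465]
for v in range(0,55,2): print(v+325,"".join("#" if x>150 else "." if x<60 else "-" for x in a[v,:,0]))
E
```

```text
0 -1 [424.03487608 327.62588157]
0 0 [420.93376073 344.71035037]
0 1 [417.57848982 362.93857461]
20 -1 [426.30104181 322.44422856]
20 0 [423.24519881 339.60126611]
20 1 [419.93407744 357.92785719]
325 .................................................................
327 .................................................................
329 .................................................................
331 .................................................................
333 .................................................................
335 .................---.............................................
337 .................................................................
339 ..........---..-......----.......................................
341 -..-.....--------.....-----......................................
343 -.-....----##------------........................................
345 --.....---###----###--------.............---...----..............
347 --.....---------#########---------.......----...--...............
349 -.....-..---------#############---------...................
[... 356 characters left out ...]

361 ............................-...............-----................
363 .................................................................
365 .................................................................
367 .................................................................
369 .................................................................
371 .................................................................
373 .................................................................
375 .................................................................
377 .................................................................
379 .................................................................
```

```bash
python3 - <<'E'
from plan import *
o=get_obs();R=Rn.from_euler("xyz",o["tcp_rot"]).as_matrix();t=o["tool_pos"];print(o["grip_width"],o["joint_positions"])
for d in(0,10,20,30,60):
  for s in(-1,1):
    X=t+s*R[:,1]*o["grip_width"]/2-d*R[:,2]
    print(d,s,(proj(X,"top")[0]+.5-[205,190])*5,(proj(X,"scene")[0]+.5-[250,180])*5+[400,0])
a=optics.capture("scene");b=optics.capture("top");k=5
A=cv2.resize(b[210:290,205:285],None,fx=k,fy=k,interpolation=2);C=cv2.resize(a[165:245,275:355],None,fx=k,fy=k,interpolation=2)
for d in(0,20,60):
  for s in(-1,1):
    X=t+s*R[:,1]*o["grip_width"]/2-d*R[:,2]
    for im,n,of in((A,"top",[205,210]),(C,"scene",[275,165])):
        q=(proj(X,n)[0]+.5-of)*k;cv2.circle(im,(int(q[0]),int(q[1])),3,(255,0,0) if d==0 else (0,255,0),-1)
cv2.imwrite("pics/e.png",cv2.cvtColor(np.hstack([A,C]),cv2.COLOR_RGB2BGR))
E
```

```text
55.41400874634436 [-0.46043958  0.07150431  2.34850184  0.98297564  0.42595613 -3.10371181]
0 -1 [282.98931801 281.91650339] [623.23080398  72.26624329]
0 1 [176.3538952  306.73247872] [632.33685734 128.82791097]
10 -1 [285.61602942 293.68385915] [632.36043728  62.25892627]
10 1 [178.14421706 318.69500906] [641.78372825 118.7210795 ]
20 -1 [288.28445486 305.63816358] [641.55419021  52.18004452]
20 1 [179.96272716 330.84768015] [651.29921439 108.53919878]
30 -1 [290.99561912 317.78401123] [650.81260606  42.02897447]
30 1 [181.81011257 343.19516767] [660.88392079  98.28158453]
60 -1 [299.39632036 355.41912424] [678.98131939  11.13632881]
60 1 [187.53274246 381.45569417] [690.0594778   67.04741451]
```

View pics/e.png

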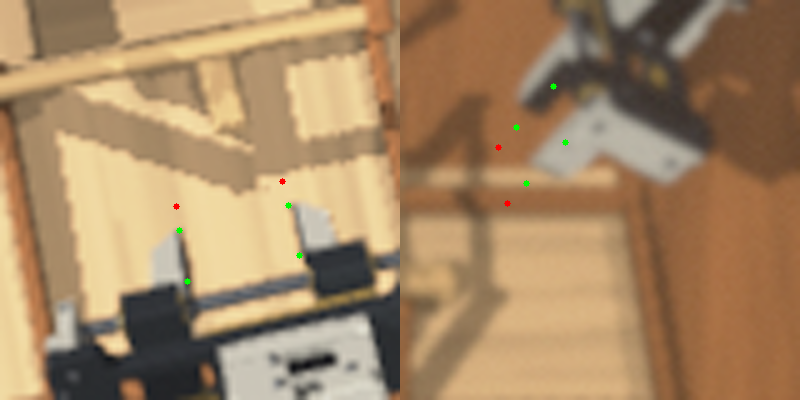

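The fingers stopped short because joint 6 hit its limit (-3.10 rad). I'll flip the tool by a half turn. The drawn fingertips also appear about 20 mm behind the reported TCP, so I'll check that by touch.

send_rows(offset=[[0,0,-0.2],[0,0,-0.4],[0,0,-0.4],[0,0,-0.4],[0,0,-0.4],[0,0,-0.4],[0,0,-0.4],[0,0,-0.4]], delta_rot=[[0,0,0.029],[0,0,0.058],[0,0,0.087],[0,0,0.116],[0,0,0.145],[0,0,0.174],[0,0,0.203],[0,0,0.232]])

```text
time: 5.88
tool_pos: [423.3, -8.9, 158.0]
tcp_rot: [2.562, 0.061, 1.876]
contact_force: [0.8, 0.8, -0.8]
grip_width: 54.8
finger_force: 0.0
```

```bash
python3 - <<'E'
from h import *
import json
o=get_obs();print(o["joint_positions"],o["tool_pos"],o["tcp_rot"])
E
```

```text
[-0.53438833 -0.07673103  2.3298346   0.75932394  0.57326145 -1.44227548] [423.29233446  -8.89116745 157.96370162] [2.56196827 0.06139509 1.87592243]
```

send_rows(offset=[[0,0,-0.1],[0,0,-0.2],[0,0,-0.2],[0,0,-0.2],[0,0,-0.2],[0,0,-0.2],[0,0,-0.2],[0,0,-0.2]], delta_rot=[[0,0,0.029],[0,0,0.058],[0,0,0.087],[0,0,0.116],[0,0,0.145],[0,0,0.174],[0,0,0.203],[0,0,0.232]])

```text
time: 6.88
tool_pos: [410.3, -11.7, 178.0]
tcp_rot: [2.996, -0.566, 0.479]
contact_force: [0.3, -1.0, 0.3]
grip_width: 55.1
finger_force: 0.0
```

```bash
python3 - <<'E'
from h import *
import json
o=get_obs();print(o["joint_positions"],o["tool_pos"],o["tcp_rot"])
E
```

```text
[-0.5760979  -0.14761413  2.31380336  0.6881937   0.6605642   0.07192493] [410.27513554 -11.70515712 177.96948925] [ 2.99578042 -0.56575492  0.47890094]
```

```bash
cat > kin.py <<'E'
from plan import *
J=[[1.189,.342,1.524,0,1.275,-.146],[-0.46043958,0.07150431,2.34850184,0.98297564,0.42595613,-3.10371181],[-0.53438833,-0.07673103,2.3298346,0.75932394,0.57326145,-1.44227548],[-0.5760979,-0.14761413,2.31380336,0.6881937,0.6605642,0.07192493]]
Tp=[[122.636,510.498,192.541],[449.1,-2.3,117.9],[423.29,-8.89,157.96],[410.275,-11.705,177.97]]
E_=[[3.141,0,2.903],[-3.1385427,0.58259265,-2.92143869],[2.56196827,0.06139509,1.87592243],[2.99578042,-0.56575492,0.47890094]]
def fk(k,q):
    a1,b,d1,L1,L2,of,D,c6=k
    R1=Rn.from_euler("z",q[0]);A=R1*Rn.from_euler("y",q[1]);F=R1*Rn.from_euler("y",q[1]+q[2])
    R=F*Rn.from_euler("ZYZ",[q[3],q[4],q[5]+c6])
    t=R1.apply([a1,b,d1])+A.apply([0,0,L1])+F.apply([of,0,L2])+R.apply([0,0,D]);return t,R
def fit():
    def f(k):
        r=[]
        for q,t,e in zip(J,Tp,E_):
            T,R=fk(k,q);r+=list(T-t)+list(300*(Rn.from_euler("xyz",e).inv()*R).as_rotvec())
        r+=list((np.array(k[:7])-k0[:7])*1e-3);return r
    best=None
    for c in(0,np.pi/2,np.pi,-np.pi/2):
        k0=np.array([0,76,400,400,400,0,300,c]);s=least_squares(f,k0,x_scale=[10]*7+[.1])
        if best is None or s.cost<best.cost:best=s
    return best
LO=np.array([-2.53,-.77,.04,-1,.28,-3.11]);HI=np.array([2.53,2.02,2.7,4.14,2.66,3.11])
def ik(k,t,R,q0):
    g=lambda q:np.r_[fk(k,q)[0]-t,300*(R.inv()*fk(k,q)[1]).as_rotvec()]
    s=least_squares(g,np.clip(q0,LO+.01,HI-.01),bounds=(LO,HI),x_scale=.3);return s.x,np.sqrt(2*s.cost)
E
python3 - <<'E'
from kin import *
np.set_printoptions(precision=3,suppress=True)
s=fit();print(s.x,s.cost);np.save("k.npy",s.x);k=s.x
print((s.fun[:24]).reshape(4,6))
q=J[3]
FL=Rn.from_euler("z",np.pi)
def show(P,th,f):
    best=min((ik(k,s2w(P),Rt(th,f)*FL,q0) for q0 in(J[3],[-.2,.5,1.6,.3,1,0],[-.2,.5,1.6,2.8,1,3],[.2,.5,1.6,3.1,1,-3])),key=lambda a:a[1]);print(P,th,f,best)
for th in(25,30,35): 
    for f in(.04,-.1): show((-30,-15,11),th,f)
    show((-75,-15,11),th,.04);show((-130,-15,20),th,0)
for f in(0,):show((-45,0,11),0,f);show((-150,0,60),0,f);show((110,0,140),-0,f);show((110,0,140),30,f);show((0,-200,130),0,f);show((90,-200,130),0,f)
E
```

```text
[ -0.009  76.394 222.765 505.999 379.404  46.255 352.273  -4.712] 0.2890141007516524
[[ 0.005 -0.003  0.01   0.002 -0.025 -0.629]
 [ 0.01   0.023  0.015  0.     0.     0.21 ]
 [ 0.003 -0.012 -0.011  0.    -0.     0.21 ]
 [-0.011 -0.004 -0.014 -0.     0.     0.21 ]]
(-30, -15, 11) 25 0.04 (array([-0.313,  0.42 ,  2.198,  0.984,  0.28 ,  0.107]), np.float64(6.671563768249439))
(-30, -15, 11) 25 -0.1 (array([-0.278,  0.404,  2.165,  0.703,  0.28 ,  0.547]), np.float64(20.65946483775958))
(-75, -15, 11) 25 0.04 (array([-0.389,  0.376,  2.316,  1.233,  0.28 , -0.219]), np.float64(6.677079931674156))
(-130, -15, 20) 25 0 (array([-0.479,  0.294,  2.451,  1.406,  0.28 , -0.446]), np.float64(4.324973859018669))
(-30, -15, 11) 30 0.04 (array([-0.344,  0.436,  2.292,  1.713,  0.28 , -0.652]), np.float64(1.6141869325394234))
(-30, -15, 11) 30 -0.1 (array([-0.305,  0.453,  2.345,  2.245,  0.28 , -1.029]), np.float64(13.215994504894688))
(-75, -15, 11) 30 0.04 (array([-0.416,  0.399,  2.4  ,  1.854,  0.316, -0.871]), np.float64(3.480383650679776e-13))
(-130, -15, 20) 30 0 (array([-0.528,  0.325,  
[... 507 characters left out ...]
4(1.0631550062252573e-13))
(-45, 0, 11) 0 0 (array([-0.126,  0.507,  1.853, -0.   ,  0.782,  1.261]), np.float64(1.3629560164068757e-13))
(-150, 0, 60) 0 0 (array([-0.21 ,  0.271,  2.072,  0.   ,  0.798,  1.177]), np.float64(1.5132853997598332e-13))
(110, 0, 140) 0 0 (array([-0.051,  0.595,  1.257, -0.   ,  1.29 ,  1.336]), np.float64(3.0319017729443336e-13))
(110, 0, 140) 30 0 (array([-0.14 ,  0.348,  1.825,  0.343,  0.491,  0.983]), np.float64(1.5554009868983572e-13))
(0, -200, 130) 0 0 (array([-0.425,  0.518,  1.423, -0.   ,  1.201,  0.961]), np.float64(1.3883759522850302e-13))
(90, -200, 130) 0 0 (array([-0.348,  0.667,  1.153, -0.   ,  1.322,  1.039]), np.float64(1.693158544589629e-13))
```

```bash
cat >> kin.py <<'E'
from scipy.spatial.transform import Slerp
k=np.load("k.npy");FL=Rn.from_euler("z",np.pi)
def go(pts,start=None,n=8,flip=True):
    "path of (station xyz, tilt, yaw); prints tool-frame moves per leg and joint check"
    o=get_obs();q=np.array(o["joint_positions"]);c=np.array(o["tool_pos"]);R=Rn.from_euler("xyz",o["tcp_rot"])
    print("now",np.round(w2s(c),1),"t",round(o["time"],2),"F",np.round(o["contact_force"],1),"w",round(o["grip_width"],1))
    for P,th,f in pts:
        t2=s2w(P);R2=Rt(th,f)*(FL if flip else Rn.identity());d=(R.inv().apply(t2-c)/120);r=(R.inv()*R2).as_rotvec()/(2*np.pi)
        S=Slerp([0,1],Rn.concatenate([R,R2]));qs=[];em=0
        for u in np.linspace(0,1,n+1)[1:]:
            q2,e=ik(k,c+u*(t2-c),S(u),q);qs.append(np.abs(q2-q));q=q2;em=max(em,e)
        print(P,th,f,"off",np.round(d,3).tolist(),"rot",np.round(r,4).tolist(),"| err %.2f"%em,"q",np.round(q,2).tolist(),"sum",np.round(np.sum(qs,0),2).tolist())
        c,R=t2,R2
E
python3 - <<'E'
from kin import *
go([((-100,-17,110),36,.04),((-30,-15,11),36,.04),((-30,-15,16),36,.0),((-130,-5,16),36,0)])
E
```

```text
now [-124.4  -13.1  178. ] t 6.88 F [ 0.3 -1.   0.3] w 55.1
(-100, -17, 110) 36 0.04 off [-0.147, 0.006, 0.584] rot [0.0002, 0.0074, 0.0342] | err 0.00 q [-0.56, 0.08, 2.43, 1.23, 0.46, -0.3] sum [0.01, 0.22, 0.11, 0.54, 0.2, 0.38]
(-30, -15, 11) 36 0.04 off [-0.013, 0.007, 1.01] rot [0.0, 0.0, 0.0] | err 0.00 q [-0.39, 0.47, 2.38, 2.17, 0.42, -1.16] sum [0.17, 0.4, 0.05, 0.94, 0.1, 0.86]
(-30, -15, 16) 36 0.0 off [0.024, 0.0, -0.034] rot [-0.0037, 0.0, 0.0052] | err 0.00 q [-0.37, 0.46, 2.38, 2.22, 0.4, -1.16] sum [0.02, 0.02, 0.0, 0.06, 0.02, 0.0]
(-130, -5, 16) 36 0 off [-0.674, -0.083, -0.49] rot [0.0, 0.0, 0.0] | err 0.00 q [-0.59, 0.43, 2.65, 2.3, 0.58, -1.49] sum [0.22, 0.03, 0.26, 0.07, 0.18, 0.33]
```

send_rows(offset=[[-0.05,0,0.2],[-0.1,0,0.4],[-0.147,0.006,0.584],[-0.147,0.006,0.584],[-0.147,0.006,0.584]], delta_rot=[[0,0.0025,0.012],[0,0.005,0.024],[0.0002,0.0074,0.0342],[0.0002,0.0074,0.0342],[0.0002,0.0074,0.0342]])

```text
time: 7.5
tool_pos: [435.2, -11.2, 110.4]
tcp_rot: [3.137, -0.629, 0.232]
contact_force: [-0.6, 0.2, 1.0]
grip_width: 55.3
finger_force: 0.0
```

send_rows(offset=[[0,0,0.12],[0,0,0.24],[0,0,0.36],[0,0.003,0.48],[-0.005,0.005,0.6],[-0.01,0.007,0.7],[-0.01,0.007,0.75],[-0.01,0.007,0.75]], delta_rot=[[0,0,0],[0,0,0],[0,0,0],[0,0,0],[0,0,0],[0,0,0],[0,0,0],[0,0,0]])

```text
time: 8.5
tool_pos: [486.8, -0.5, 37.3]
tcp_rot: [3.137, -0.631, 0.231]
contact_force: [-0.4, 0.3, 0.8]
grip_width: 55.2
finger_force: 0.0
```

```bash
python3 - <<'E'
from kin import *
go([((-30,-15,11),36,.04)])
b=optics.capture("top");a=optics.capture("scene");kk=5
A=cv2.resize(b[190:270,205:285],None,fx=kk,fy=kk,interpolation=2);C=cv2.resize(a[180:260,250:330],None,fx=kk,fy=kk,interpolation=2)
cv2.imwrite("pics/f.png",cv2.cvtColor(np.hstack([A,C]),cv2.COLOR_RGB2BGR))
E
```

```text
now [-47.1 -16.   37.3] t 8.5 F [-0.4  0.3  0.8] w 55.2
(-30, -15, 11) 36 0.04 off [-0.014, -0.003, 0.262] rot [0.0, -0.0004, 0.001] | err 0.00 q [-0.39, 0.47, 2.38, 2.17, 0.42, -1.16] sum [0.04, 0.1, 0.02, 0.19, 0.02, 0.17]
```

View pics/f.png

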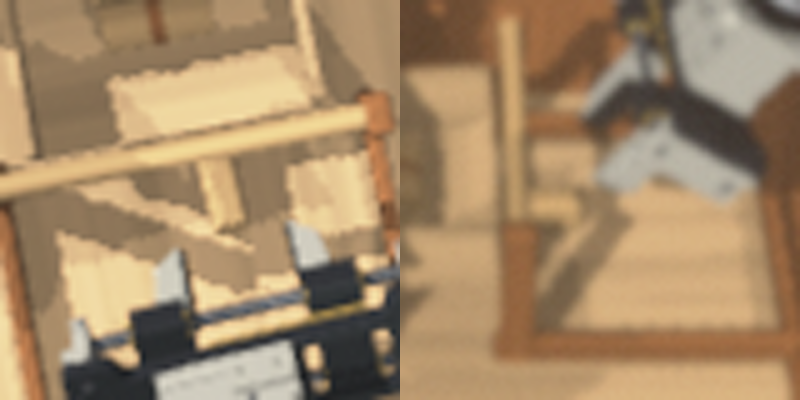

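Fingers straddle the handle line (tips at crop (185,250) and (290,222), handle end (230,230)). Descending slowly.

send_rows(offset=[[0,0,0.06],[-0.005,0,0.12],[-0.01,-0.003,0.18],[-0.014,-0.003,0.24],[-0.014,-0.003,0.262],[-0.014,-0.003,0.262]], delta_rot=[[0,0,0],[0,0,0],[0,0,0],[0,0,0],[0,0,0.001],[0,0,0.001]])

```text
time: 9.35
tool_pos: [502.5, 3.5, 10.2]
tcp_rot: [-3.14, -0.629, 0.221]
contact_force: [-0.5, -0.5, 0.0]
grip_width: 54.8
finger_force: 0.0
```

send_rows(offset=[[-0.01,0,0.014],[-0.02,0,0.028],[-0.03,0,0.041],[-0.03,0,0.041]], delta_rot=[[0,0,0],[0,0,0],[0,0,0],[0,0,0]])

```text
time: 9.85
tool_pos: [502.2, 3.5, 3.5]
tcp_rot: [-3.14, -0.628, 0.22]
contact_force: [-0.7, -0.2, 0.3]
grip_width: 55.2
finger_force: 0.0
```

send_rows(offset=[[-0.01,0,0.014],[-0.02,0,0.028],[-0.02,0,0.028]], delta_rot=[[0,0,0],[0,0,0],[0,0,0]])

```text
time: 10.22
tool_pos: [502.3, 3.5, -0.7]
tcp_rot: [-3.14, -0.628, 0.22]
contact_force: [0.1, -0.4, -0.1]
grip_width: 55.1
finger_force: 0.0
```

send_rows(offset=[[0.03,0,0.02],[0.06,0,0.04],[0.09,0,0.07],[0.09,0,0.08],[0.09,0,0.08]], delta_rot=[[0,0,0],[0,0,0],[0,0,0],[0,0,0],[0,0,0]])

```text
time: 10.85
tool_pos: [516.3, 6.8, -2.0]
tcp_rot: [-3.14, -0.628, 0.22]
contact_force: [0.2, 0.0, -0.2]
grip_width: 55.6
finger_force: 0.0
```

send_rows(offset=[[0,0,0],[0,0,0],[0,0,0],[0,0,0],[0,0,0],[0,0,0]], delta_rot=[[0,0,0],[0,0,0],[0,0,0],[0,0,0],[0,0,0],[0,0,0]], grip=0.1)

```text
time: 11.6
tool_pos: [516.4, 6.6, -1.8]
tcp_rot: [-3.14, -0.628, 0.22]
contact_force: [-1.9, -0.8, -0.6]
grip_width: 19.0
finger_force: 30.0
```

```bash
python3 - <<'E'
from kin import *
go([((-60,-14,6),36,.0)])
b=optics.capture("top");a=optics.capture("scene");kk=5
A=cv2.resize(b[190:270,205:285],None,fx=kk,fy=kk,interpolation=2);C=cv2.resize(a[180:260,250:330],None,fx=kk,fy=kk,interpolation=2)
cv2.imwrite("pics/g.png",cv2.cvtColor(np.hstack([A,C]),cv2.COLOR_RGB2BGR))
E
```

```text
now [-16.7 -14.4  -1.8] t 11.6 F [-1.9 -0.8 -0.6] w 19.0
(-60, -14, 6) 36 0.0 off [-0.253, -0.017, -0.265] rot [-0.0037, -0.0, 0.0048] | err 0.00 q [-0.43, 0.48, 2.47, 2.32, 0.48, -1.32] sum [0.06, 0.04, 0.11, 0.08, 0.05, 0.11]
```

Grip is firm (19 mm, 30 N). Drawing straight back.

send_rows(offset=[[-0.045,0,-0.032],[-0.09,0,-0.066],[-0.135,0,-0.1],[-0.18,0,-0.132],[-0.225,0,-0.165],[-0.27,0,-0.198],[-0.31,0,-0.227],[-0.35,0,-0.257]], delta_rot=[[0,0,0],[0,0,0],[0,0,0],[0,0,0],[0,0,0],[0,0,0],[0,0,0],[0,0,0]])

```text
time: 12.7
tool_pos: [465.2, -4.9, -1.6]
tcp_rot: [-3.14, -0.628, 0.22]
contact_force: [0.9, 0.4, -1.5]
grip_width: 19.4
finger_force: 30.0
```

send_rows(offset=[[-0.045,0,-0.032],[-0.09,0,-0.066],[-0.135,0,-0.1],[-0.18,0,-0.132],[-0.225,0,-0.165],[-0.27,0,-0.198],[-0.31,0,-0.227],[-0.35,0,-0.257]], delta_rot=[[0,0,0],[0,0,0],[0,0,0],[0,0,0],[0,0,0],[0,0,0],[0,0,0],[0,0,0]])

```text
time: 13.7
tool_pos: [414.4, -16.4, -1.3]
tcp_rot: [-3.14, -0.628, 0.22]
contact_force: [0.5, 0.1, -1.5]
grip_width: 19.3
finger_force: 30.0
```

```bash
python3 - <<'E'
from kin import *
o=get_obs();q=o["joint_positions"];print(np.round(q,2),o["finger_force"]);c=o["tool_pos"]
go([((w2s(c)[0],w2s(c)[1],-3),36,.04),((-175,-14,60),36,.04),((-150,-14,120),0,.04)])
b=optics.capture("top");a=optics.capture("scene");kk=4
A=cv2.resize(b[190:290,195:295],None,fx=kk,fy=kk,interpolation=2);C=cv2.resize(a[170:270,250:350],None,fx=kk,fy=kk,interpolation=2)
cv2.imwrite("pics/g.png",cv2.cvtColor(np.hstack([A,C]),cv2.COLOR_RGB2BGR))
E
```

```text
[-0.64  0.51  2.61  2.27  0.62 -1.55] 29.97712343931198
now [-121.2  -18.4   -1.3] t 13.7 F [ 0.5  0.1 -1.5] w 19.3
(np.float64(-121.18831080002458), np.float64(-18.407233623179515), -3) 36 0.04 off [-0.008, 0.0, 0.011] rot [0.0, -0.0, -0.0004] | err 0.00 q [-0.64, 0.52, 2.61, 2.27, 0.62, -1.56] sum [0.0, 0.01, 0.0, 0.01, 0.01, 0.01]
(-175, -14, 60) 36 0.04 off [-0.053, -0.055, -0.687] rot [0.0, 0.0, 0.0] | err 0.00 q [-0.86, 0.17, 2.67, 1.62, 0.55, -1.05] sum [0.22, 0.35, 0.05, 0.66, 0.09, 0.52]
(-150, -14, 120) 0 0.04 off [0.462, 0.008, -0.282] rot [0.0, -0.1, 0.0] | err 0.00 q [-0.24, 0.17, 1.98, 0.0, 0.98, 1.1] sum [0.62, 0.26, 0.69, 1.62, 0.66, 2.15]
```

View pics/g.png

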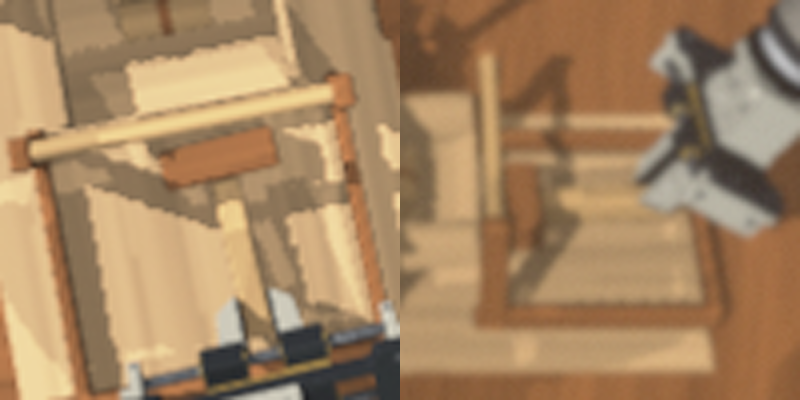

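The hammer is out: head at crop (220,158) just short of the rail, and handle from (228,190) to (262,300). Releasing it for an upright regrasp.

send_rows(offset=[[0,0,0],[0,0,0],[0,0,0],[0,0,-0.1],[0,0,-0.3],[0,0,-0.5],[0,0,-0.7],[0,0,-0.7]], delta_rot=[[0,0,0],[0,0,0],[0,0,0],[0,0,0],[0,0,0],[0,0,0],[0,0,0],[0,0,0]], grip=0.6)

```text
time: 14.8
tool_pos: [366.9, -28.0, 67.7]
tcp_rot: [3.138, -0.63, 0.222]
contact_force: [-0.3, -1.4, -0.5]
grip_width: 55.1
finger_force: 0.0
```

```bash
python3 - <<'E'
from kin import *
np.set_printoptions(precision=1,suppress=True)
def C(u,v,z): return w2s(onz(np.array([u,v])/4+[195,190]-.5,"top",z))
for a in[(160,152,34),(272,127,34),(278,165,34),(172,188,34),(229,190,30),(246,260,30)]: print(C(*a))
go([((-100,-18,110),0,.04)])
E
```

```text
[-25.9  23.2  34. ]
[-23.9 -55.1  34. ]
[-50.  -54.1  34. ]
[-51.4  19.7  34. ]
[-60.3 -18.   30. ]
[-109.   -20.3   30. ]
now [-170.   -21.2   67.7] t 14.8 F [-0.3 -1.4 -0.5] w 55.1
(-100, -18, 110) 0 0.04 off [0.68, -0.004, 0.06] rot [0.0006, -0.1003, -0.0003] | err 0.00 q [-0.2, 0.27, 1.88, -0.0, 0.99, 1.14] sum [0.65, 0.27, 0.76, 1.53, 0.67, 2.08]
```

send_rows(offset=[[0.1,0,-0.1],[0.2,0,-0.1],[0.3,0,-0.08],[0.45,0,-0.05],[0.6,0,0],[0.68,-0.004,0.06],[0.68,-0.004,0.06],[0.68,-0.004,0.06]], delta_rot=[[0,-0.015,0],[0,-0.03,0],[0,-0.045,0],[0,-0.06,0],[0,-0.08,0],[0.0006,-0.1,0],[0.0006,-0.1,0],[0.0006,-0.1,0]])

```text
time: 15.8
tool_pos: [436.8, -8.7, 107.9]
tcp_rot: [-3.133, 0.002, 0.225]
contact_force: [0.4, 1.0, -0.2]
grip_width: 55.3
finger_force: 0.0
```

```bash
python3 - <<'E'
from kin import *
go([((-101,-18.5,110),0,.035),((-101,-18.5,10),0,.035)])
E
```

```text
now [-97.7 -14.9 107.9] t 15.8 F [ 0.4  1.  -0.2] w 55.3
(-101, -18.5, 110) 0 0.035 off [-0.029, 0.028, -0.017] rot [-0.0013, 0.0004, 0.0011] | err 0.00 q [-0.21, 0.27, 1.88, 0.0, 0.99, 1.15] sum [0.01, 0.01, 0.01, 0.01, 0.0, 0.01]
(-101, -18.5, 10) 0 0.035 off [0.0, 0.0, 0.833] rot [0.0, 0.0, 0.0] | err 0.00 q [-0.21, 0.44, 1.99, 0.0, 0.71, 1.15] sum [0.0, 0.17, 0.11, 0.0, 0.28, 0.0]
```

send_rows(offset=[[-0.029,0.028,0.1],[-0.029,0.028,0.3],[-0.029,0.028,0.5],[-0.029,0.028,0.65],[-0.029,0.028,0.75],[-0.029,0.028,0.82],[-0.029,0.028,0.82]], delta_rot=[[-0.0013,0,0.001],[-0.0013,0,0.001],[-0.0013,0,0.001],[-0.0013,0,0.001],[-0.0013,0,0.001],[-0.0013,0,0.001],[-0.0013,0,0.001]])

```text
time: 16.68
tool_pos: [432.0, -14.4, 9.7]
tcp_rot: [3.14, 0.001, 0.216]
contact_force: [0.3, -0.0, 0.3]
grip_width: 54.9
finger_force: 0.0
```

send_rows(offset=[[0,0,0.015],[0,0,0.03],[0,0,0.045],[0,0,0.06],[0,0,0.06]], delta_rot=[[0,0,0],[0,0,0],[0,0,0],[0,0,0],[0,0,0]])

```text
time: 17.3
tool_pos: [432.2, -14.9, 3.1]
tcp_rot: [3.138, 0.0, 0.216]
contact_force: [-0.5, -0.2, 1.2]
grip_width: 55.3
finger_force: 0.0
```

send_rows(offset=[[0,0,0.015],[0,0,0.03],[0,0,0.045],[0,0,0.06],[0,0,0.06]], delta_rot=[[0,0,0],[0,0,0],[0,0,0],[0,0,0],[0,0,0]])

```text
time: 17.92
tool_pos: [432.2, -14.9, -4.2]
tcp_rot: [3.138, 0.0, 0.216]
contact_force: [-0.7, 0.5, 0.8]
grip_width: 54.9
finger_force: 0.0
```

send_rows(offset=[[0,0,0.015],[0,0,0.03],[0,0,0.045],[0,0,0.05],[0,0,0.05]], delta_rot=[[0,0,0],[0,0,0],[0,0,0],[0,0,0],[0,0,0]])

```text
time: 18.55
tool_pos: [432.3, -15.0, -10.1]
tcp_rot: [3.138, 0.0, 0.216]
contact_force: [-0.4, 0.6, 0.8]
grip_width: 55.6
finger_force: 0.0
```

send_rows(offset=[[0,0,0.015],[0,0,0.03],[0,0,0.035],[0,0,0.035]], delta_rot=[[0,0,0],[0,0,0],[0,0,0],[0,0,0]])

```text
time: 19.05
tool_pos: [432.2, -15.0, -14.3]
tcp_rot: [3.138, 0.0, 0.216]
contact_force: [-0.1, 0.6, 0.5]
grip_width: 55.2
finger_force: 0.0
```

send_rows(offset=[[0,0,0.01],[0,0,0.02],[0,0,0.025],[0,0,0.025]], delta_rot=[[0,0,0],[0,0,0],[0,0,0],[0,0,0]])

```text
time: 19.55
tool_pos: [432.3, -15.0, -17.3]
tcp_rot: [3.138, 0.0, 0.216]
contact_force: [0.5, -0.0, -1.1]
grip_width: 54.8
finger_force: 0.0
```

send_rows(offset=[[0,0,0.01],[0,0,0.02],[0,0,0.025],[0,0,0.025]], delta_rot=[[0,0,0],[0,0,0],[0,0,0],[0,0,0]])

```text
time: 20.05
tool_pos: [432.2, -15.0, -20.3]
tcp_rot: [3.138, 0.0, 0.216]
contact_force: [-0.1, -0.3, 0.5]
grip_width: 55.0
finger_force: 0.0
```

send_rows(offset=[[0,0,0.012],[0,0,0.025],[0,0,0.025],[0,0,0.025]], delta_rot=[[0,0,0],[0,0,0],[0,0,0],[0,0,0]])

```text
time: 20.55
tool_pos: [432.3, -15.0, -23.3]
tcp_rot: [3.138, 0.0, 0.216]
contact_force: [0.2, -0.0, 0.7]
grip_width: 55.4
finger_force: 0.0
```

send_rows(offset=[[0,0,0],[0,0,0],[0,0,0],[0,0,0],[0,0,0],[0,0,0]], delta_rot=[[0,0,0],[0,0,0],[0,0,0],[0,0,0],[0,0,0],[0,0,0]], grip=0.1)

```text
time: 21.3
tool_pos: [432.2, -15.0, -23.2]
tcp_rot: [3.138, 0.0, 0.216]
contact_force: [0.2, 1.0, -0.1]
grip_width: 19.8
finger_force: 29.7
```

```bash
python3 - <<'E'
from kin import *
np.set_printoptions(precision=2,suppress=True)
o=get_obs();t=w2s(o["tool_pos"]);R0=(Rs.inv()*Rn.from_euler("xyz",o["tcp_rot"]));print(t,o["grip_width"],o["finger_force"],o["contact_force"])
yaw=np.arctan2(-R0.as_matrix()[0,1]*-1,R0.as_matrix()[1,1]*-1);print("yaw",yaw, R0.as_matrix())
optics.capture("top");optics.capture("scene")
for n in("top","scene"):
    l=finder.silhouettes("hammer",n)[:1]+finder.pinpoint("hammer",n)[:2]
    for x in l:
        print(n,x["confidence"],x.get("box"),x.get("uv"), w2s(onz(x["uv"],n,4)) if "uv" in x else x["region"].sum())
E
```

```text
[-103.4   -20.28  -23.25] 19.758189823379894 29.731462597846985 [ 0.19  1.04 -0.07]
yaw 0.03268368805999562 [[ 1.    0.03  0.  ]
 [ 0.03 -1.   -0.  ]
 [-0.    0.   -1.  ]]
top 0.66 [237.4, 222.1, 265.4, 238.8] None 369
top 0.91 None [253.4, 235.1] [-57.   -23.09   4.  ]
scene 0.82 [275.2, 210.7, 291.7, 231.5] None 245
scene 0.57 None [283.2, 225.9] [-50.65  -6.83   4.  ]
scene 0.31 None [252.7, 181.4] [  53.04 -248.02    4.  ]
```

```bash
cat >> kin.py <<'E'
Rb=np.array([[c30,0,-s30],[0,1,0],[s30,0,c30]]);V=np.array([-52.,0,-27.3])
def hang(X,Y,Z): return tuple(np.round(b2s(p,np.array([X,Y,Z]))+Rb@V,1))
def hb(o=None):
    "hammer in board frame from tool reading"
    o=o or get_obs();R=Rs.inv()*Rn.from_euler("xyz",o["tcp_rot"])*FL; # tool unflipped
    Rh=R*Rn.from_matrix(np.c_[[-1,0,0],[0,1,0],[0,0,-1]]).inv()
    h=w2s(o["tool_pos"])-Rh.apply(V);x=Rb.T@(h-b2s(p,np.zeros(3)));e=Rn.from_matrix(Rb.T)*Rh
    return np.round(x,1),np.round(e.as_rotvec(),3)
E
python3 - <<'E'
from kin import *
print(hb())
o=get_obs();go([((-103.4,-20.3,40),0,.033),((-103.4,-20.3,140),0,.033),((-40,-10,200),30,0),(hang(20,1,60),30,0),(hang(20,1,10),30,0)])
E
```

```text
(array([-249.9,  -18.5,  -30.7]), array([0.005, 0.523, 0.033]))
now [-103.4  -20.3  -23.2] t 21.6 F [-0.6  1.4  1. ] w 19.6
(-103.4, -20.3, 40) 0 0.033 off [-0.0, 0.002, -0.527] rot [0.0005, -0.0, -0.0001] | err 0.00 q [-0.21, 0.38, 1.97, -0.0, 0.79, 1.14] sum [0.0, 0.12, 0.05, 0.01, 0.18, 0.01]
(-103.4, -20.3, 140) 0 0.033 off [0.0, 0.0, -0.833] rot [0.0, 0.0, 0.0] | err 0.00 q [-0.21, 0.23, 1.84, -0.0, 1.07, 1.14] sum [0.0, 0.15, 0.13, 0.0, 0.28, 0.0]
(-40, -10, 200) 30 0 off [0.531, -0.068, -0.5] rot [-0.0014, 0.0833, 0.0051] | err 0.00 q [-0.32, 0.0, 2.07, 0.42, 0.64, 0.79] sum [0.11, 0.23, 0.23, 0.42, 0.43, 0.36]
(np.float64(105.6), np.float64(1.0), np.float64(167.8)) 30 0 off [0.917, -0.092, 0.839] rot [0.0, 0.0, 0.0] | err 0.00 q [-0.14, 0.3, 1.8, 0.31, 0.56, 1.03] sum [0.18, 0.3, 0.27, 0.11, 0.08, 0.24]
(np.float64(130.6), np.float64(1.0), np.float64(124.5)) 30 0 off [0.0, -0.0, 0.417] rot [0.0, 0.0, 0.0] | err 0.00 q [-0.12, 0.4, 1.79, 0.34, 0.47, 0.99] sum [0.02, 0.1, 0.01, 0.04, 0.09, 0.03]
```

send_rows(offset=[[0,0,-0.05],[0,0,-0.15],[0,0,-0.3],[0,0,-0.5],[0,0,-0.7],[0,0,-0.9],[0,0,-1],[0,0,-1]], delta_rot=[[0,0,0],[0,0,0],[0,0,0],[0,0,0],[0,0,0],[0,0,0],[0,0,0],[0,0,0]])

```text
time: 22.6
tool_pos: [432.6, -14.7, 97.5]
tcp_rot: [3.137, -0.002, 0.216]
contact_force: [-0.2, -0.7, -1.7]
grip_width: 19.6
finger_force: 29.7
```

send_rows(offset=[[0,0,-0.2],[0,0,-0.36],[0.13,-0.015,-0.45],[0.26,-0.03,-0.58],[0.39,-0.05,-0.7],[0.53,-0.068,-0.86],[0.53,-0.068,-0.86],[0.53,-0.068,-0.86]], delta_rot=[[0,0,0],[0,0,0],[0,0.02,0.001],[0,0.04,0.002],[-0.001,0.06,0.004],[-0.0014,0.0833,0.0051],[-0.0014,0.0833,0.0051],[-0.0014,0.0833,0.0051]])

```text
time: 23.6
tool_pos: [492.1, 7.1, 199.1]
tcp_rot: [3.138, -0.52, 0.185]
contact_force: [0.0, -0.2, -1.3]
grip_width: 19.6
finger_force: 29.7
```

```bash
python3 - <<'E'
from kin import *
print(hb(),get_obs()["finger_force"])
go([(hang(20,1,60),30,0)])
optics.capture("top")
for x in finder.silhouettes("hammer","top")[:1]+finder.pinpoint("hammer","top")[:1]:print(x["confidence"],x.get("box"),x.get("uv"))
o=get_obs();Rh=Rs*Rn.from_matrix(Rb);h=np.array(o["tool_pos"])-Rh.apply(V)
for X in((0,0,0),(28,40,30),(28,-40,30),(0,40,30),(0,-40,30)):print(X,proj(h+Rh.apply(X),"top"))
E
```

```text
(array([-90.8,  -9.3, 159.9]), array([-0.003,  0.003,  0.001])) 29.730295836925507
now [-40.5  -9.5 199.1] t 23.6 F [ 0.  -0.2 -1.3] w 19.6
(np.float64(105.6), np.float64(1.0), np.float64(167.8)) 30 0 off [0.927, -0.088, 0.831] rot [0.0004, 0.0006, 0.0002] | err 0.00 q [-0.14, 0.3, 1.8, 0.31, 0.56, 1.03] sum [0.17, 0.3, 0.27, 0.1, 0.08, 0.23]
0.64 [223.5, 208.5, 265.6, 250.6] None
0.77 None [243.0, 222.4]
(0, 0, 0) [[242.53808729 218.88798027]]
(28, 40, 30) [[223.01735766 218.22449199]]
(28, -40, 30) [[259.27644238 211.12142834]]
(0, 40, 30) [[225.56154947 229.12767465]]
(0, -40, 30) [[261.37672913 222.1113691 ]]
```

send_rows(offset=[[0.15,-0.01,0.1],[0.3,-0.03,0.23],[0.45,-0.04,0.37],[0.6,-0.06,0.5],[0.75,-0.07,0.65],[0.88,-0.085,0.78],[0.927,-0.088,0.831],[0.927,-0.088,0.831]], delta_rot=[[0,0,0],[0,0,0],[0,0,0],[0,0,0],[0,0,0],[0,0.0006,0],[0.0004,0.0006,0],[0.0004,0.0006,0]])

```text
time: 24.75
tool_pos: [634.1, 44.4, 168.3]
tcp_rot: [3.141, -0.526, 0.186]
contact_force: [-0.6, -0.4, -2.5]
grip_width: 19.8
finger_force: 29.7
```

```bash
python3 - <<'E'
from kin import *
print(hb());go([(hang(20,1,12),30,0)])
T=optics.capture("top").copy();Sc=optics.capture("scene").copy()
o=get_obs();Rh=Rs*Rn.from_matrix(Rb);h=np.array(o["tool_pos"])-Rh.apply(V);kk=5
A=cv2.resize(T[110:220,190:270],None,fx=kk,fy=kk,interpolation=2);C=cv2.resize(Sc[150:230,190:265],None,fx=kk,fy=kk,interpolation=2)
for im,n,of in((A,"top",[190,110]),(C,"scene",[190,150])):
  for y in(23,-23):
    for z in(0,36):
        q=(proj(W(p,B(0,y,z)),n)[0]+.5-of)*kk;cv2.circle(im,(int(q[0]),int(q[1])),3,(255,0,0) if z==0 else (0,0,255),-1)
  for X in((0,0,0),(28,40,30),(28,-40,30),(0,40,30),(0,-40,30),(0,40,0),(28,40,0)):
    q=(proj(h+Rh.apply(X),n)[0]+.5-of)*kk;cv2.circle(im,(int(q[0]),int(q[1])),3,(0,255,0),-1)
D=np.zeros((A.shape[0],A.shape[1]+C.shape[1],3),np.uint8);D[:,:A.shape[1]]=A;D[:C.shape[0],A.shape[1]:]=C
cv2.imwrite("pics/i.png",cv2.cvtColor(D,cv2.COLOR_RGB2BGR));print(D.shape)
E
```

```text
(array([20.5,  1.4, 60.3]), array([ 0.   , -0.002,  0.002]))
now [105.9   1.3 168.3] t 24.75 F [-0.6 -0.4 -2.5] w 19.8
(np.float64(129.6), np.float64(1.0), np.float64(126.3)) 30 0 off [-0.005, 0.002, 0.402] rot [-0.0, -0.0003, 0.0003] | err 0.00 q [-0.12, 0.4, 1.79, 0.34, 0.47, 1.0] sum [0.02, 0.1, 0.01, 0.03, 0.08, 0.03]
(550, 775, 3)
```

View pics/i.png

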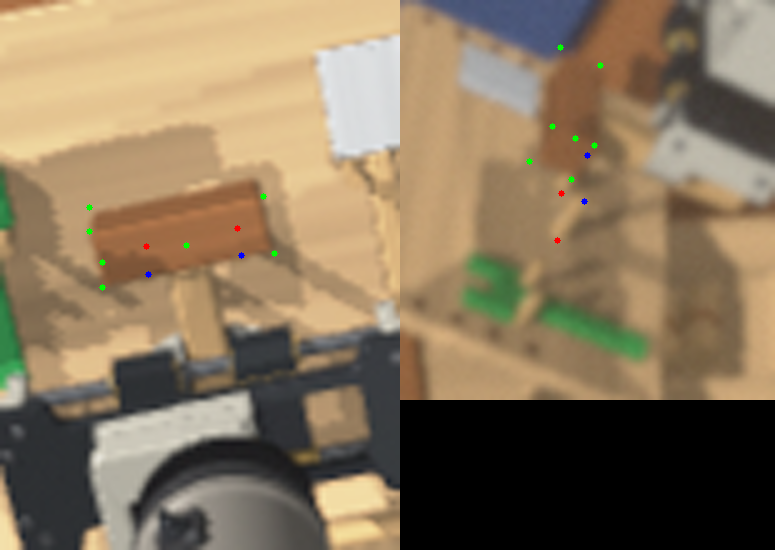

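The last picture shows the head at crop (185,235) matching prediction to about 1 px, with the handle aimed between the pegs. Both views suggest shifting about 3 mm toward +y and staying slightly higher upslope. Descending along the board normal.

send_rows(offset=[[0.03,-0.026,0],[0.03,-0.026,0.06],[0.03,-0.026,0.12],[0.03,-0.026,0.18],[0.03,-0.026,0.24],[0.03,-0.026,0.28],[0.03,-0.026,0.28]], delta_rot=[[0,0,0],[0,0,0],[0,0,0],[0,0,0],[0,0,0],[0,0,0],[0,0,0]])

```text
time: 25.72
tool_pos: [653.4, 51.0, 141.3]
tcp_rot: [3.14, -0.527, 0.185]
contact_force: [-0.0, -1.0, -1.2]
grip_width: 20.1
finger_force: 29.7
```

send_rows(offset=[[0,0,0.03],[0,0,0.06],[0,0,0.09],[0,0,0.12],[0,0,0.12]], delta_rot=[[0,0,0],[0,0,0],[0,0,0],[0,0,0],[0,0,0]])

```text
time: 26.35
tool_pos: [660.5, 52.3, 129.1]
tcp_rot: [3.14, -0.527, 0.185]
contact_force: [0.5, -0.4, -1.8]
grip_width: 19.8
finger_force: 29.7
```

```bash
python3 - <<'E'
from kin import *
print(hb(),get_obs()["contact_force"])
T=optics.capture("top").copy();optics.capture("scene")
o=get_obs();Rh=Rs*Rn.from_matrix(Rb);h=np.array(o["tool_pos"])-Rh.apply(V)
for n in("top","scene"):
  q=proj(np.array([h+Rh.apply((a,b,c)) for a in(0,28) for b in(-40,40) for c in(0,30)]),n);print(n,"pred head box",np.r_[q.min(0),q.max(0)],proj(h,n))
  for x in finder.silhouettes("hammer",n)[:1]+finder.pinpoint("hammer",n)[:1]:print(n,x["confidence"],x.get("box"),x.get("uv"))
E
```

```text
(array([24.6,  4.3, 12.7]), array([-0.   , -0.003,  0.002])) [ 0.49978263 -0.42499523 -1.79400762]
top pred head box [205.7497711  136.11396086 241.34359248 157.68745741] [[224.42631228 150.00093776]]
top 0.74 [208.1, 138.9, 243.3, 174.2] None
top 0.89 None [224.5, 152.5]
scene pred head box [206.88052562 169.85597889 221.26567397 196.27949493] [[216.09122041 187.91325404]]
scene 0.93 [208.1, 171.9, 243.9, 199.3] None
scene 0.71 None [214.6, 189.7]
```

send_rows(offset=[[0,0,0.015],[0,0,0.03],[0,0,0.045],[0,0,0.06],[0,0,0.06]], delta_rot=[[0,0,0],[0,0,0],[0,0,0],[0,0,0],[0,0,0]])

```text
time: 27.28
tool_pos: [663.9, 52.9, 123.6]
tcp_rot: [3.14, -0.527, 0.186]
contact_force: [-4.7, -0.2, 3.3]
grip_width: 20.2
finger_force: 29.8
```

send_rows(offset=[[0,0,0.01],[0,0,0.02],[0,0,0.03],[0,0,0.03]], delta_rot=[[0,0,0],[0,0,0],[0,0,0],[0,0,0]])

```text
time: 27.78
tool_pos: [665.0, 53.1, 123.0]
tcp_rot: [3.139, -0.529, 0.188]
contact_force: [-24.6, -3.8, 25.0]
grip_width: 19.7
finger_force: 30.0
```

send_rows(offset=[[0,0,-0.03],[0,0,-0.035],[0,0,-0.035]], delta_rot=[[0,0,0],[0,0,0],[0,0,0]])

```text
time: 28.15
tool_pos: [663.8, 52.9, 123.3]
tcp_rot: [3.14, -0.527, 0.185]
contact_force: [0.2, 1.5, -1.3]
grip_width: 20.0
finger_force: 29.9
```

```bash
python3 - <<'E'
from kin import *
print(hb(),Rb.T@Rs.inv().apply(get_obs()["contact_force"]))
E
```

```text
(array([24.6,  4.3,  6. ]), array([-0.   , -0.003,  0.002])) [-0.24660143  1.44075755 -1.31295184]
```

send_rows(offset=[[-0.015,0,0],[-0.03,0,0],[-0.045,0,0],[-0.06,0,0],[-0.06,0,0]], delta_rot=[[0,0,0],[0,0,0],[0,0,0],[0,0,0],[0,0,0]])

```text
time: 28.78
tool_pos: [657.6, 51.7, 120.0]
tcp_rot: [3.14, -0.527, 0.185]
contact_force: [-0.2, -0.6, -2.7]
grip_width: 19.6
finger_force: 29.9
```

send_rows(offset=[[-0.01,0,0],[-0.02,0,0],[-0.035,0,0],[-0.035,0,0]], delta_rot=[[0,0,0],[0,0,0],[0,0,0],[0,0,0]])

```text
time: 29.28
tool_pos: [654.0, 51.0, 117.9]
tcp_rot: [3.14, -0.527, 0.185]
contact_force: [0.2, -1.0, -1.6]
grip_width: 19.5
finger_force: 29.9
```

send_rows(offset=[[-0.01,0,0],[-0.02,0,0],[-0.025,0,0],[-0.025,0,0]], delta_rot=[[0,0,0],[0,0,0],[0,0,0],[0,0,0]])

```text
time: 29.78
tool_pos: [653.3, 50.6, 117.9]
tcp_rot: [3.139, -0.531, 0.185]
contact_force: [5.4, 2.7, 0.1]
grip_width: 20.2
finger_force: 29.9
```

send_rows(offset=[[0.005,0,0],[0.005,0,0.004]], delta_rot=[[0,0,0],[0,0,0]])

```text
time: 30.02
tool_pos: [653.4, 50.6, 117.5]
tcp_rot: [3.139, -0.53, 0.185]
contact_force: [2.0, 1.0, 3.7]
grip_width: 20.3
finger_force: 29.9
```

send_rows(offset=[[0,0,0],[0,0,0],[0,0,0],[0,0,0],[0,0,0],[0,0,0]], delta_rot=[[0,0,0],[0,0,0],[0,0,0],[0,0,0],[0,0,0],[0,0,0]], grip=0.45)

```text
time: 30.78
tool_pos: [652.3, 50.7, 116.4]
tcp_rot: [3.14, -0.527, 0.185]
contact_force: [0.1, 0.6, 0.7]
grip_width: 41.0
finger_force: 0.0
```

```bash
python3 - <<'E'
from kin import *
print(hb(),Rb.T@Rs.inv().apply(get_obs()["contact_force"]))
for n in("top","scene"): optics.capture(n)
for n in("top","scene"):
  h=W(p,B(6,0,0));Rh=Rs*Rn.from_matrix(Rb)
  q=proj(np.array([h+Rh.apply((a,b,c)) for a in(0,28) for b in(-40,40) for c in(0,30)]),n);print(n,"ideal head box",np.r_[q.min(0),q.max(0)],proj(h,n))
  for x in finder.silhouettes("hammer",n)[:1]+finder.pinpoint("hammer",n)[:1]:print(n,x["confidence"],x.get("box"),x.get("uv"))
E
```

```text
(array([11. ,  4.2,  5.9]), array([-0.001, -0.004,  0.002])) [0.53429142 0.58364416 0.54420779]
top ideal head box [209.18482908 141.26721937 244.10038445 162.51411912] [[227.41898583 154.84732663]]
top 0.58 [210.6, 144.4, 243.0, 179.6] None
top 0.97 None [225.9, 156.1]
scene ideal head box [210.72103244 174.25947335 224.79224534 200.49112642] [[219.71573798 192.12768744]]
scene 0.73 [211.2, 176.3, 233.8, 196.7] None
scene 0.74 None [218.0, 190.7]
```

Hammer reads well seated (fingers free, pose near ideal in both views). Retracting along the normal.

send_rows(offset=[[0,0,-0.05],[0,0,-0.15],[0,0,-0.3],[0,0,-0.5],[0,0,-0.7],[0,0,-0.9],[0,0,-0.9]], delta_rot=[[0,0,0],[0,0,0],[0,0,0],[0,0,0],[0,0,0],[0,0,0],[0,0,0]])

```text
time: 31.95
tool_pos: [599.2, 40.5, 212.8]
tcp_rot: [3.138, -0.532, 0.186]
contact_force: [-0.0, -0.9, 0.7]
grip_width: 41.3
finger_force: 0.0
```

```bash
python3 - <<'E'
from kin import *
for n in("top","scene"): optics.capture(n)
for n in("top","scene"):
  h=W(p,B(6,0,0));Rh=Rs*Rn.from_matrix(Rb)
  q=proj(np.array([h+Rh.apply((a,b,c)) for a in(-110,28) for b in(-40,40) for c in(0,30)]),n);print(n,"ideal box",np.r_[q.min(0),q.max(0)],proj(h,n))
  for x in finder.silhouettes("hammer",n)[:1]+finder.pinpoint("hammer",n)[:1]:
    print(n,x["confidence"],x.get("box"),x.get("uv"))
    if n=="top" and "region" in x:
      m=x["region"].astype(np.uint8)
      r=m.copy();r[166:]=0;c=cv2.findContours(r,0,1)[0];print(cv2.minAreaRect(max(c,key=cv2.contourArea)))
k_=[finder.pinpoint("lever_tip",n) for n in("top","scene")]
for x in k_: print([(a["uv"],a["confidence"]) for a in x[:2]])
t,e=tri(k_[1][0]["uv"],k_[0][0]["uv"]);print("knob",w2s(t),e)
go([((-40,-100,200),0,0),((-40,-202,200),0,0),((-40,-202,77),0,0),((-15,-202,77),0,0),((66,-202,77),0,0)])
E
```

```text
top ideal box [209.18482908 141.26721937 251.89032319 201.9925065 ] [[227.41898583 154.84732663]]
top 0.74 [207.9, 142.5, 243.3, 194.6] None
((226.1207275390625, 154.9482879638672), (22.094623565673828, 33.11618423461914), 78.11134338378906)
top 0.87 None [227.2, 153.3]
scene ideal box [210.72103244 174.25947335 254.87225301 213.65579316] [[219.71573798 192.12768744]]
scene 0.81 [211.2, 174.5, 255.3, 202.3] None
scene 0.94 None [218.1, 190.2]
[([315.2, 192.6], 0.44)]
[]Traceback (most recent call last):
  File "<stdin>", line 13, in <module>
IndexError: list index out of range
```

```bash
python3 - <<'E'
from kin import *
print(w2s(onz([315.2,192.6],"top",131)), w2s([581,-160.8,136.3]))
go([((-40,-100,200),0,0),((-40,-202,200),0,0),((-40,-202,77),0,0),((-15,-202,77),0,0),((66,-202,77),0,0)])
E
```

```text
[  22.03730202 -198.0337706   131.        ] [  16.27788208 -190.8044477   136.3       ]
now [ 70.6   4.3 208.9] t 32.35 F [-0.6 -0.5  0.7] w 41.2
(-40, -100, 200) 0 0 off [-0.835, 0.868, -0.399] rot [0.0001, -0.0837, 0.0002] | err 0.00 q [-0.31, 0.32, 1.54, -0.0, 1.29, 1.08] sum [0.15, 0.13, 0.29, 0.29, 0.64, 0.05]
(-40, -202, 200) 0 0 off [0.0, 0.85, 0.0] rot [0.0, 0.0, 0.0] | err 0.00 q [-0.47, 0.4, 1.42, 0.0, 1.33, 0.92] sum [0.16, 0.08, 0.12, 0.0, 0.04, 0.16]
(-40, -202, 77) 0 0 off [0.0, 0.0, 1.025] rot [0.0, 0.0, 0.0] | err 0.00 q [-0.47, 0.52, 1.59, 0.0, 1.04, 0.92] sum [0.0, 0.12, 0.17, 0.0, 0.29, 0.0]
(-15, -202, 77) 0 0 off [0.208, -0.0, 0.0] rot [0.0, 0.0, 0.0] | err 0.00 q [-0.44, 0.55, 1.52, 0.0, 1.07, 0.94] sum [0.03, 0.04, 0.06, 0.0, 0.03, 0.03]
(66, -202, 77) 0 0 off [0.675, -0.0, 0.0] rot [0.0, 0.0, 0.0] | err 0.00 q [-0.37, 0.67, 1.29, -0.0, 1.18, 1.02] sum [0.07, 0.12, 0.23, 0.0, 0.11, 0.07]
```

send_rows(offset=[[-0.15,0.05,-0.3],[-0.3,0.2,-0.35],[-0.5,0.4,-0.4],[-0.7,0.65,-0.4],[-0.835,0.868,-0.4],[-0.835,0.868,-0.4],[-0.835,0.868,-0.4]], delta_rot=[[0,-0.01,0],[0,-0.03,0],[0,-0.05,0],[0,-0.07,0],[0,-0.0837,0],[0,-0.0837,0],[0,-0.0837,0]], grip=0)

```text
time: 33.22
tool_pos: [509.2, -81.2, 200.7]
tcp_rot: [3.141, -0.002, 0.185]
contact_force: [0.4, 0.1, 0.2]
grip_width: 0.3
finger_force: 0.0
```

send_rows(offset=[[0,0.3,0],[0,0.6,0.1],[0,0.83,0.3],[0,0.83,0.5],[0,0.83,0.8],[0,0.83,0.95],[0,0.83,1],[0,0.83,1]], delta_rot=[[0,0,0],[0,0,0],[0,0,0],[0,0,0],[0,0,0],[0,0,0],[0,0,0],[0,0,0]])

```text
time: 34.22
tool_pos: [528.0, -179.4, 81.7]
tcp_rot: [3.14, -0.003, 0.185]
contact_force: [0.3, 0.8, -0.0]
grip_width: 0.6
finger_force: 0.0
```

```bash
python3 - <<'E'
from kin import *
go([((-20,-200,77),0,0),((66,-200,77),0,0)])
E
```

```text
now [ -39.2 -199.5   81.7] t 34.23 F [ 0.3  0.8 -0. ] w 0.6
(-20, -200, 77) 0 0 off [0.16, 0.005, 0.04] rot [0.0003, -0.0004, 0.0003] | err 0.00 q [-0.45, 0.54, 1.54, 0.0, 1.06, 0.94] sum [0.02, 0.04, 0.05, 0.0, 0.02, 0.02]
(66, -200, 77) 0 0 off [0.717, -0.0, 0.0] rot [0.0, 0.0, 0.0] | err 0.00 q [-0.37, 0.67, 1.3, 0.0, 1.17, 1.02] sum [0.08, 0.13, 0.24, 0.0, 0.12, 0.08]
```

send_rows(offset=[[0.05,0.005,0.03],[0.1,0.005,0.04],[0.14,0.005,0.04],[0.18,0.005,0.04],[0.21,0.005,0.04],[0.24,0.005,0.04],[0.27,0.005,0.04],[0.3,0.005,0.04]], delta_rot=[[0,0,0],[0,0,0],[0,0,0],[0,0,0],[0,0,0],[0,0,0],[0,0,0],[0,0,0]])

```text
time: 35.22
tool_pos: [563.1, -173.9, 76.3]
tcp_rot: [3.14, -0.001, 0.185]
contact_force: [-5.2, -1.0, 4.5]
grip_width: 0.1
finger_force: 2.7
```

send_rows(offset=[[0.03,0,0],[0.06,0,0],[0.09,0,0],[0.12,0,0],[0.15,0,0],[0.18,0,0],[0.2,0,0],[0.2,0,0]], delta_rot=[[0,0,0],[0,0,0],[0,0,0],[0,0,0],[0,0,0],[0,0,0],[0,0,0],[0,0,0]])

```text
time: 36.22
tool_pos: [587.2, -169.4, 76.2]
tcp_rot: [3.14, -0.002, 0.185]
contact_force: [-1.2, -0.6, 1.1]
grip_width: 0.6
finger_force: 0.7
```

send_rows(offset=[[0.03,0,0],[0.06,0,0],[0.09,0,0],[0.12,0,0],[0.15,0,0],[0.18,0,0],[0.2,0,0],[0.22,0,0]], delta_rot=[[0,0,0],[0,0,0],[0,0,0],[0,0,0],[0,0,0],[0,0,0],[0,0,0],[0,0,0]])

```text
time: 37.22
tool_pos: [612.7, -164.6, 76.2]
tcp_rot: [3.14, -0.001, 0.184]
contact_force: [-3.9, -1.1, 0.2]
grip_width: 0.3
finger_force: 1.5
```

```bash
python3 - <<'E'
from kin import *
go([])
for n in("top","scene"):
  optics.capture(n)
  for t in("lever_tip","lever","roller1","hammer"):
    for x in finder.pinpoint(t,n)[:2]: print(n,t,x["uv"],round(x["confidence"],2),w2s(onz(x["uv"],n,{"lever_tip":132,"roller1":18}.get(t,48))).round())
for a in(-.4,0,.2,.45): print(a,[proj(s2w((50+90*np.sin(a),-200,48+90*np.cos(a))),n)[0].round(1) for n in("top","scene")])
E
```

```text
now [  46.7 -200.3   76.2] t 37.23 F [-3.9 -1.1  0.2] w 0.3
top roller1 [246.6, 237.0] 0.59 [-58.  -4.  18.]
top roller1 [240.1, 224.6] 0.45 [-21.   7.  18.]
top hammer [226.8, 156.3] 0.59 [168.   6.  48.]
scene lever_tip [249.4, 158.8] 0.57 [  64. -216.  132.]
scene lever [251.4, 161.0] 0.6 [  58. -319.   48.]
scene lever [253.0, 180.6] 0.38 [  52. -197.   48.]
scene roller1 [298.4, 222.6] 0.66 [-101.   -8.   18.]
scene roller1 [215.3, 210.9] 0.54 [182. -67.  18.]
scene hammer [218.5, 190.5] 0.69 [ 174. -141.   48.]
-0.4 [array([316.5, 195.2]), array([263.3, 161.7])]
0 [array([314.1, 181.4]), array([253.3, 160.1])]
0.2 [array([312.5, 174.5]), array([248.2, 160.5])]
0.45 [array([310.5, 166.5]), array([242.2, 162.2])]
```

send_rows(offset=[[0.03,0,0],[0.06,0,0],[0.09,0,0],[0.11,0,0],[0.13,0,0],[0.13,0,0]], delta_rot=[[0,0,0],[0,0,0],[0,0,0],[0,0,0],[0,0,0],[0,0,0]])

```text
time: 38.48
tool_pos: [628.1, -161.8, 76.4]
tcp_rot: [3.14, -0.001, 0.185]
contact_force: [-4.5, -1.6, 0.2]
grip_width: 0.2
finger_force: 1.9
```

send_rows(offset=[[0.01,0,0],[0.02,0,0],[0.03,0,0],[0.03,0,0]], delta_rot=[[0,0,0],[0,0,0],[0,0,0],[0,0,0]])

```text
time: 38.98
tool_pos: [628.6, -161.6, 76.1]
tcp_rot: [3.141, 0.005, 0.184]
contact_force: [-14.0, -3.3, 3.9]
grip_width: 0.4
finger_force: 7.1
```

send_rows(offset=[[-0.03,0,0],[-0.15,0,0],[-0.35,0,0],[-0.5,0,-0.2],[-0.5,0,-0.5],[-0.5,0,-0.8],[-0.5,0,-0.9],[-0.5,0,-0.9]], delta_rot=[[0,0,0],[0,0,0],[0,0,0],[0,0,0],[0,0,0],[0,0,0],[0,0,0],[0,0,0]])

```text
time: 39.98
tool_pos: [573.2, -172.0, 184.8]
tcp_rot: [3.139, -0.004, 0.185]
contact_force: [-0.4, -0.1, 0.3]
grip_width: 0.5
finger_force: 0.0
```

```bash
python3 - <<'E'
from kin import *
go([])
for n in("top","scene"):
  optics.capture(n)
  for t in("lever_tip","roller1","hammer"):
    for x in finder.pinpoint(t,n)[:3]: print(n,t,x["uv"],round(x["confidence"],2),w2s(onz(x["uv"],n,{"lever_tip":129,"roller1":18}.get(t,48))).round())
  for x in finder.silhouettes("hammer",n)[:1]+finder.silhouettes("roller1",n)[:3]: print(x["box"],x["confidence"])
E
```

```text
now [   6.6 -200.4  184.8] t 39.98 F [-0.4 -0.1  0.3] w 0.5
top lever_tip [307.3, 166.2] 0.4 [  92. -192.  129.]
top roller1 [252.0, 267.5] 0.73 [-142.   -3.   18.]
top roller1 [240.8, 222.3] 0.7 [-15.   4.  18.]
top roller1 [235.0, 173.4] 0.3 [121.  -6.  18.]
top hammer [227.0, 155.0] 0.97 [172.   5.  48.]
top hammer [242.6, 221.7] 0.44 [-15.  -2.  48.]
[209.1, 144.6, 245.2, 195.4] 0.76
[240.8, 260.2, 262.6, 270.7] 0.74
scene lever_tip [244.7, 161.5] 0.64 [  81. -204.  129.]
scene lever_tip [237.9, 308.7] 0.23 [ 86. 413. 129.]
scene roller1 [313.0, 224.7] 0.72 [-149.    2.   18.]
scene roller1 [276.3, 225.1] 0.58 [-27.   4.  18.]
scene hammer [218.8, 191.3] 0.84 [ 172. -137.   48.]
scene hammer [271.3, 203.2] 0.38 [-11. -73.  48.]
[213.6, 175.6, 253.1, 204.2] 0.93
[179.8, 151.0, 331.2, 261.8] 0.67
[275.8, 217.4, 281.7, 232.8] 0.57
[202.0, 159.0, 242.0, 179.9] 0.36
```

```bash
python3 - <<'E'
from kin import *
optics.capture("scene")
print([(x["box"],round(x["confidence"],2)) for x in finder.silhouettes("roller1","scene")[:4]])
for X in((-30,18),(-20,18),(-10,25),(5,30),(10,34)):
  q=proj(np.array([s2w((X[0]+a,4+b,X[1]+c)) for a in(-14,14) for b in(-30,30) for c in(-10,10)]),"scene");print(X,q.min(0).round(1),q.max(0).round(1))
E
```

```text
[([277.0, 218.4, 277.7, 227.5], 0.58)]
(-30, 18) [272.8 216.8] [282.1 233.7]
(-20, 18) [269.8 216.8] [279.  233.7]
(-10, 25) [266.9 215.3] [276.  232.2]
(5, 30) [262.5 214.2] [271.4 231.2]
(10, 34) [261.  213.3] [269.9 230.3]
```

```bash
python3 -c "
from h import *
print(ticket.close_job())"
```

```text
the job is handed in; nothing more can be done
None
```

I drew the hammer out, hung it on the big pegs, swung the lever to its end stop and handed the job in; the last camera readings put both rollers in the tray, but no verdict came back.

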